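# Draw the specimen basket out of its deep jar with the hook

### The arm

A 7-joint arm with a two-finger parallel gripper is mounted at the origin on a cart in front of the work surface, level with it; the furniture and walls round the work are solid. World frame = base frame: x ahead of the robot, y to its left, z up, the work surface at z = 0. Lengths are in m, angles in rad, forces in N, time in s.
With the tool pointing down it reaches from about 0.4 to 0.875 m from the base axis. Payload 4.4 kg.
Tool frame: the origin (TCP) lies midway between the tips of the shut fingers; the grasp point (between the pads) lies 19 mm behind it; z points along the fingers, x is the direction in which the jaws open and shut, and the axes are right-handed (so a half turn about z gives the same grasp; the last joint's range is limited). The gripper opens to 85 mm and grips with 20 to 120 N. Pads are 22 mm wide; open, the fingers measure 114 mm over their backs; the gripper's body (76 mm by 85 mm) begins 54 mm behind the grasp point. The pads swing forward as they close: fully open they stand 13 mm farther back than shut.
Start: joints at [-1.172, 0.628, 0.038, 1.517, -0.027, 0.996, -0.02], TCP at [0.291, 0.581, 0.231] pointing down, gripper open.
Joint ranges: [-3.06, 3.06], [-0.37, 2.12], [-1.25, 1.32], [0.18, 2.47], [-1.1, 4.24], [0.23, 1.98], [-2.94, 2.94]. Speed limits (rad/s): [2.57, 2.57, 3.14, 3.14, 3.14, 3.14, 3.14].

### API

Orientations are given as a unit quaternion [w, x, y, z].
In Python, from bench import env gives the robot as it stands.
- The arm moves only by the tool play_rows, never from a script. Its argument "plan" is one flat list of numbers, 7 for each row, row after row: the shift along the tool's x, y, z in mm, then the turn, a rotation vector about the tool's x, y, z in rad, then the opening, from 0 (shut) to 1 (fully open). A call has 1 to 10 rows; each row shifts and turns the pose as measured when the row begins, along the tool's axes as they then stand; what a row does not reach is not made up. A row lasts 1/10 s, in which the tool goes at most 50 mm and 8.59 degrees, less where a joint would pass 70% of its speed; a pose out of reach is approached as far as the arm can. A call with a gripper value outside its range is refused whole. The fingers move at their own pace and stop on an object; "grip_force" is the grip in N (left out, the last holds). Time passes only in rows, so rows that do not move let the fingers close. It gives the time, the measured TCP pose, the force and the opening at its end, in the units of the state.
- env.read_state(): the state, without advancing time (a new reading comes with each control period).
- env.snapshot(name): name is "scene" or "top" or "wrist"; returns the picture (384x512x3 uint8, red, green, blue); there is no depth.
- env.camera_model(name): a dict with "fovy" (degrees; the focal length in pixels is half the picture's height over the tangent of half this angle, whatever the lens; pixels are square), "cx", "cy" (the principal point, pixels), "T" (4x4, takes a point from camera to world coordinates). Camera axes: x right, y down, z forward; pixel columns grow to the right and rows downward; lengths in m; the calibration is good to about 2 mm. A picture is of the moment at which its call begins: read the wrist's pose just before it. camera_model takes no time and is no camera call; for the wrist camera it gives the pose at the moment of the call.
- env.sign_off(): hands the job in, once; it reports no verdict.
The state is a dict: "time_s": time; "joint_positions": joint angles; "joint_vel": joint speeds; "joint_efforts": joint torques, N m; "tool_pos": TCP position; "ee_rot": TCP orientation; "ft_force": force on the tool from outside, world axes, zero at the start; "moment": the same for the moment, N m; "width": opening from 0.0 (shut) to 1.0 (fully open).
Only numpy, scipy, OpenCV 4.12 (cv2) and the standard library are available. Lean on these libraries where they do the work, as an engineer would, in place of code of your own. Each camera call takes 0.05 s, during which the arm holds its last target.

### The job

Lift the lid off the tall glass jar and stand it knob up on the desk, clear of the tray. Take the T-handled hook from its rest, catch the wire bail of the steel specimen basket down in the jar, draw the basket out and stand it upright in the shallow tray, without dropping it. Then unhook it and hang the hook back on its rest as it was; touch the basket only with the hook, never with the fingers, and leave the jar standing where it is and the bottles, timer and petri dishes undisturbed.

Things in the scene. Friction and masses are not known exactly. Their poses are not given: they have to be found in the camera images.
- lid_knob (a point): centre of the black knob on the jar's aluminium lid. Knob: 26 mm across, upright sides from 9 mm below to 7 mm above this point. The lid's disc is 95 mm across and its top face lies 20 mm below this point; a 78 mm spigot under it fits 7 mm deep and loosely into the jar. Standing on the desk the knob's centre is 34 mm above the desk. The lid weighs 120 g. Axes: z up out of the knob
- lid: the lid; origin at the centre of its underside (34 mm below the knob's centre), z up
- jar_mouth (a point): centre of the open mouth of the loose, heavy (0.9 kg) clear glass jar, at rim height: 125 mm above the desk. Bore 84 mm across and 119 mm deep with a flat floor 6 mm above the desk; outside 92 mm across (97 mm at the rim). z up along the bore
- jar: the jar; origin at the centre of its underside, z up
- basket_center (a point): centre of the round steel wire basket (66 mm across, 38 mm high, flat bottom, about 0.17 kg, holds white cassettes that are fixed in it), 19 mm above its underside. At the start it stands on the jar's floor. z up; y runs along the axis of the bail's hinge; x is the side to which the bail leans at the start, ahead of the robot within 40 degrees
- basket: the basket; origin at the centre of its underside, same axes
- bail (a joint): swing of the basket's wire bail about the basket's y axis, at the height of the basket's rim (38 mm above its underside): 0 upright, positive when it leans to the basket's +x; at the start it leans 0.15 to 0.42 rad. Light friction keeps it where it is left; it swings upright by itself when the basket hangs from it
- bail_top (a point): crown of the bail: the centre of the 4 mm round wire at the middle of the arch, 46 mm from the hinge. The arch is a shallow peak (the wire falls 4 mm over the first 10 mm to either side along y), and is open right down to the basket's rim. Axes: z away from the hinge, y along the hinge
- hook_handle (a point): middle of the hook's wooden T-handle: a bar 14 mm wide and 14 mm high, 114 mm long along its y; a 6 mm steel shank goes down from its middle along -z. Hook weighs 90 g. The hook is a J that opens upward and bends toward +x: its lowest point is 112 mm below this point, the top of its tip is 90 mm below this point and 22 mm in front (+x) of the shank's axis (wire 5 mm thick); the gap between shank and tip is 16 mm wide
- hook: the hook tool; origin at the middle of its handle, same axes; at the start it hangs in its rest with its x along the rest's x, ahead of the robot within 20 degrees
- hook_seat (a point): where the wire of a caught bail comes to rest in the hook: 10 mm in front (+x) of the shank's axis and 104.5 mm below the middle of the handle
- rest_fork (a point): the hook rest: where the middle of the handle lies when the hook hangs in it, 145 mm above the desk. The handle lies along y across two upward-open forks, 42 mm to either side and 10 mm thick along y; their slots are 21 mm wide at the bottom, 28 mm at the top, 17 mm deep. The handle goes in and out straight up; between the posts are 70 mm free for fingers and shank
- rest: the hook rest: fixed grey foot 84 x 112 mm with two steel posts that carry the forks (top at 155 mm); origin under the centre of its foot, axes as rest_fork, z up. The hook hangs 112 mm down between the posts: raise it that far before moving it sideways along y
- tray_floor (a point): centre of the inner floor of the shallow pale grey plastic tray, 2 mm above the desk; inside about 214 mm along its x and 162 mm along its y, walls 44 mm high, outside 234 x 182 mm; loose
- tray: the tray; origin under its centre, same axes
- timer_center (a point): white square timer, 64 x 64 x 19 mm, bystander; centre
- stain_bottle_2_center (a point): the loose amber dropper bottle, the one nearer the tray, 30 mm across, 74 mm high, bystander; centre
- petri_4: pale closed petri dish, 58 mm across, 5 mm high, bystander; centre of its underside

How it is judged:
By the outcome, as a careful person would: the job done as asked, in the order asked, and still so for the second after the job is handed in, with the robot touching nothing.
It also fails if it takes over 64 s, if anything falls off the work surface, if the arm or the gripper's body presses on something with over 40 N, if the wrist force passes 120 N, or if a joint passes its speed limit or range.

## Working session

There is one attempt and no reset: what is moved stays moved. The work goes in short steps, Python scripts to look and compute and a tool call to move; the robot and the scene stay as the last step left them, time stands still between calls to the robot, and variables do not carry over. Pictures are saved under pics/ and viewed, and the job is handed in when it is done.

Besides the shell and the picture viewer there is one more tool, called after "Emit:" in YAML: its name, and indented under it one key for each argument. play_rows: Moves the arm, as the interface text tells. Its arguments: {"type":"object","properties":{"plan":{"type":"array","items":{"type":"number"}},"grip_force":{"type":"number"}},"required":["plan"]}

```bash
ls; mkdir -p pics
python3 - <<'E'
from bench import env
import cv2, numpy as np
print(env.read_state())
for n in ["scene","top","wrist"]:
    im=env.snapshot(n); cv2.imwrite(f"pics/{n}0.png",im[:,:,::-1])
    m=env.camera_model(n); print(n,m["fovy"],m["cx"],m["cy"],np.round(m["T"],4).tolist(), [k for k in m])
E
```

```text
pics
{'time_s': 0.0, 'joint_positions': array([-1.17180005,  0.62931905,  0.0384308 ,  1.51840095, -0.02698733,
        0.99631243, -0.02002234]), 'joint_vel': array([-0.00218559, -0.00084699, -0.00130443,  0.00012774,  0.00022863,
       -0.00012131,  0.00090068]), 'joint_efforts': array([ 8.49474454e-04, -5.63387740e+01,  1.22636128e+00, -1.93437606e+01,
        1.09947912e-02,  1.03750298e-02,  9.76037342e-06]), 'tool_pos': array([0.29103927, 0.58047989, 0.23039592]), 'ee_rot': array([ 5.17012455e-04,  8.50954101e-01,  5.25239178e-01, -8.10111718e-04]), 'ft_force': array([0.3234073 , 0.17081705, 0.2814226 ]), 'moment': array([-0.0110635 , -0.06568981,  0.01224318]), 'width': 1.00076116022122}
scene 42.37915260534009 253.07372077477123 188.49221763153065 [[0.6937, -0.3098, 0.6502, -0.0594], [-0.7202, -0.2921, 0.6293, -0.7226], [-0.005, -0.9048, -0.4257, 0.5304], [0.0, 0.0, 0.0, 1.0]] ['fovy', 'cx', 'cy', 'T']
top 46.499549485765286 262.9223780141279 192.5619231197336 [[0.0066, -0.9916, 0.1292, 0.4865], [-0.9999, -0.0076, -0.0068, -0.079], [0.0077, -0.1291, -0.9916, 1.0343], [0.0, 0.0, 0.0, 1.0]] ['fovy', 'cx', 'cy', 'T']
wrist 67.65198569395983 259.0071746635258 198.46499546992203 [[0.4481, 0.8604, 0.243, 0.2292], [0.894, -0.4311, -0.1223, 0.6129], [-0.0005, 0.272, -0.9623, 0.374], [0.0, 0.0, 0.0, 1.0]] ['fovy', 'cx', 'cy', 'T']
```

View pics/scene0.png

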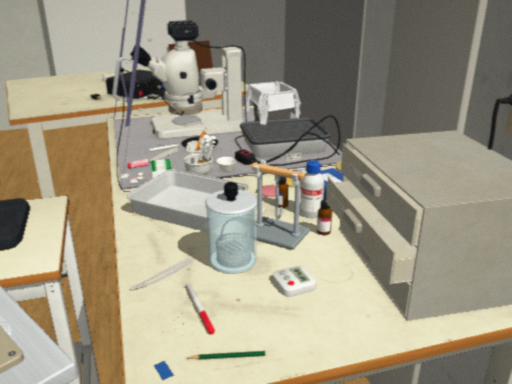

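View pics/top0.png

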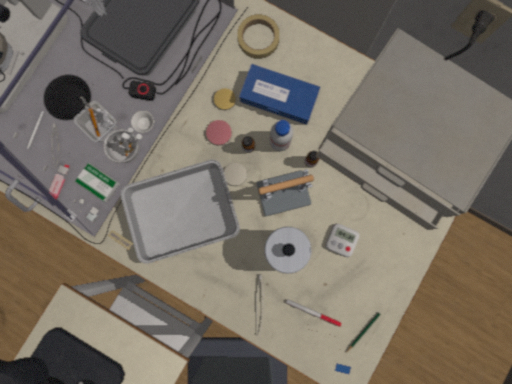

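View pics/wrist0.png

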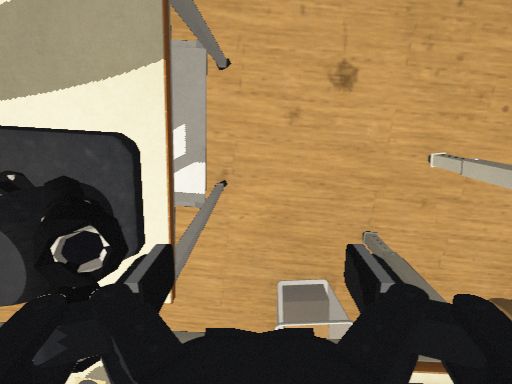

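```bash
cat > h.py <<'E'
from bench import env
import cv2, numpy as np
from scipy.spatial.transform import Rotation as R
def K(m,h=384):
    f=h/2/np.tan(np.radians(m["fovy"])/2); return f
def ray(m,uv,z):
    T=np.array(m["T"]); f=K(m)
    d=T[:3,:3]@np.array([(uv[0]-m["cx"])/f,(uv[1]-m["cy"])/f,1]); o=T[:3,3]
    return o+d*(z-o[2])/d[2]
def line(m,uv):
    T=np.array(m["T"]); f=K(m)
    d=T[:3,:3]@np.array([(uv[0]-m["cx"])/f,(uv[1]-m["cy"])/f,1]); return T[:3,3],d/np.linalg.norm(d)
def tri(*ls):
    A=0;b=0
    for o,d in ls:
        P=np.eye(3)-np.outer(d,d); A=A+P; b=b+P@o
    p=np.linalg.solve(A,b); return p,[np.linalg.norm((np.eye(3)-np.outer(d,d))@(p-o))*1000 for o,d in ls]
def proj(m,p):
    T=np.array(m["T"]); q=T[:3,:3].T@(np.array(p)-T[:3,3]); f=K(m)
    return np.array([m["cx"]+f*q[0]/q[2], m["cy"]+f*q[1]/q[2]])
def crop(im,x0,y0,w,h,s,name):
    c=cv2.resize(im[y0:y0+h,x0:x0+w,::-1],None,fx=s,fy=s,interpolation=cv2.INTER_CUBIC); cv2.imwrite(f"pics/{name}.png",c)
def pose():
    s=env.read_state(); q=s["ee_rot"]; return s["tool_pos"],R.from_quat([q[1],q[2],q[3],q[0]]),s
def snap(n):
    m=env.camera_model(n); im=env.snapshot(n); return m,im
def go(target,Rt):
    """shift in tool mm and rotvec for target pose"""
    p,r,s=pose(); d=r.inv().apply(np.array(target)-p)*1000; rv=(r.inv()*Rt).as_rotvec(); return d,rv
def down(yaw):
    """tool z down; tool x axis at world angle yaw"""
    c,s=np.cos(yaw),np.sin(yaw)
    return R.from_matrix(np.array([[c,s,0],[s,-c,0],[0,0,-1]]))
E
python3 - <<'E'
from h import *
im=cv2.imread("pics/top0.png")[:,:,::-1]
crop(im,190,110,160,120,5,"topA"); crop(im,240,200,130,100,6,"topB"); crop(im,110,150,150,120,5,"topC")
im=cv2.imread("pics/scene0.png")[:,:,::-1]
crop(im,190,150,160,130,5,"scA")
E
```

```text
(no output)
```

View pics/topA.png

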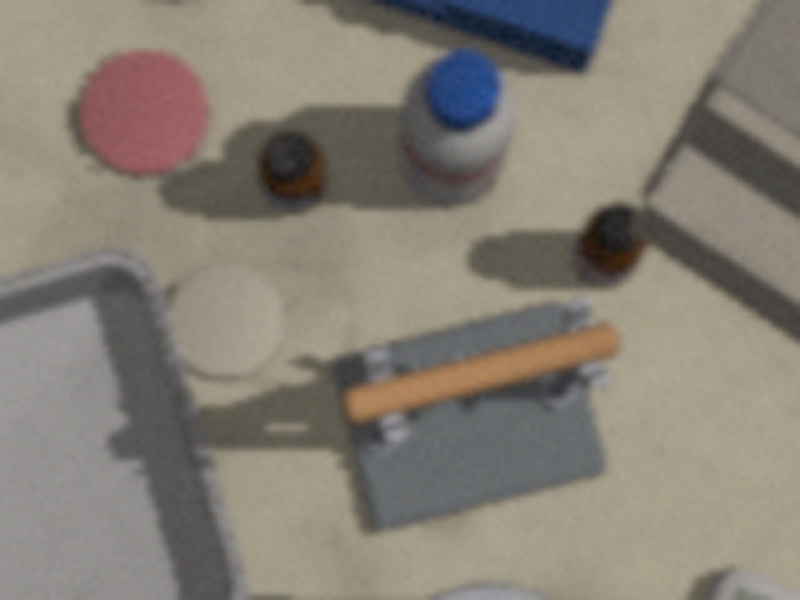

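View pics/topB.png

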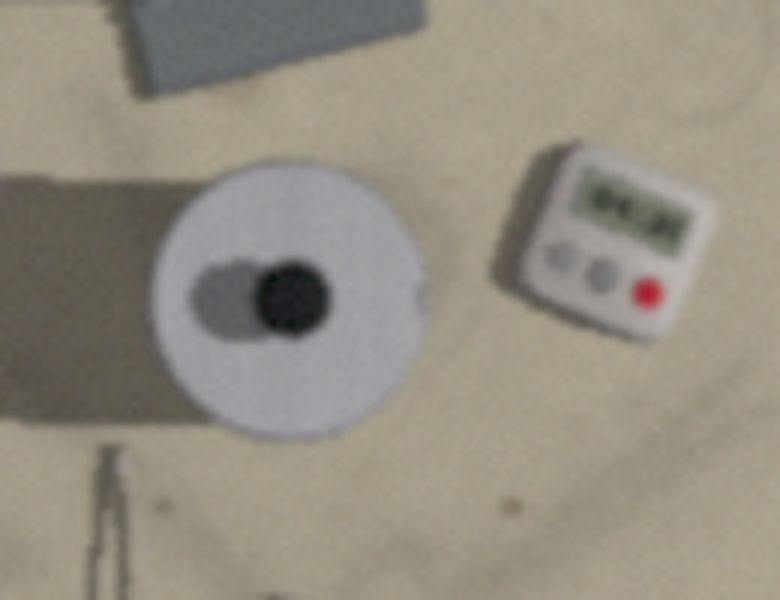

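View pics/topC.png

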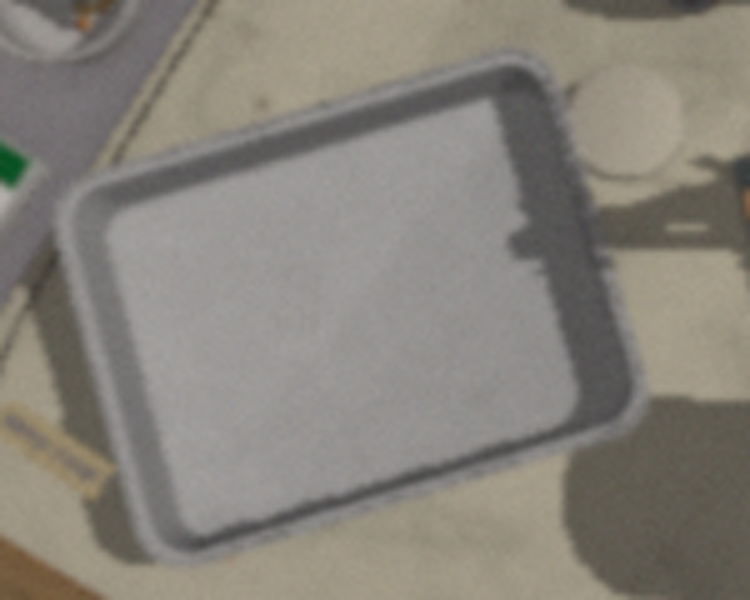

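View pics/scA.png

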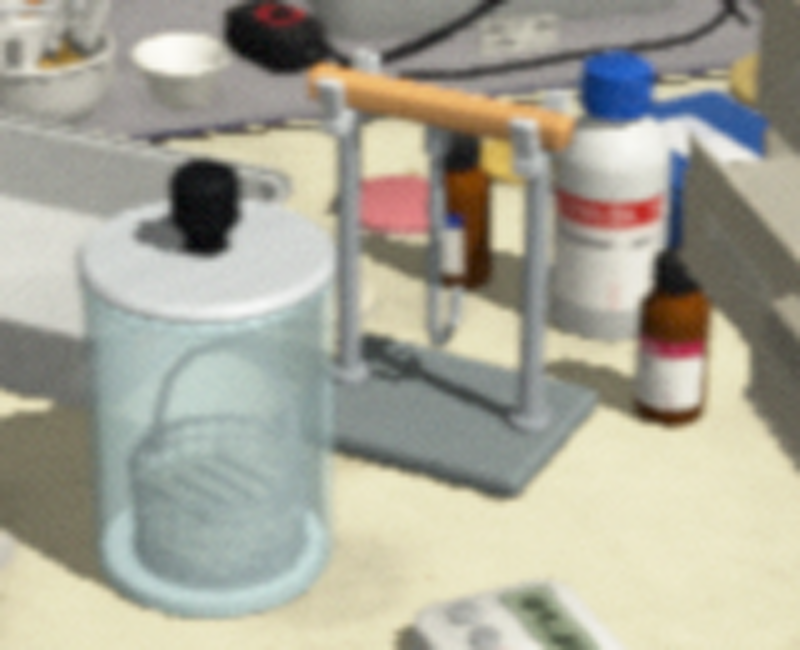

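Run:
```python
from h import *
t=env.camera_model("top"); s=env.camera_model("scene")
f=lambda c,o,k:(np.array(c)/k+np.array(o))
A=lambda *c:f(c,(190,110),5); B=lambda *c:f(c,(240,200),6); C=lambda *c:f(c,(110,150),5); S=lambda *c:f(c,(190,150),5)
P=lambda n,p:print(n,np.round(p,4))
P("knob top",ray(t,B(292,298),.155)); P("disc",ray(t,B(290,299),.130))
P("knob tri",tri(line(t,B(292,298)),line(s,S(206,195)))[0])
a=ray(t,A(349,404),.150);b=ray(t,A(616,340),.150);P("h",a);P("h",b);P("mid",(a+b)/2);d=a-b;print(np.linalg.norm(d),"yaw y-axis",np.arctan2(d[1],d[0]))
print(tri(line(t,A(349,404)),line(s,S(322,82))),tri(line(t,A(616,340)),line(s,S(563,130))))
print("knob proj scene",proj(s,[*ray(t,B(292,298),.152)[:2],.152]),S(206,195))
for n,c in [("tl",(85,200)),("tr",(520,65)),("br",(625,405)),("bl",(170,550))]: P(n,ray(t,C(*c),.044))
for n,c in [("ftl",(110,222)),("fbl",(195,535)),("fbr",(575,405))]: P(n,ray(t,C(*c),.002))
for n,c in [("ta",(640,225)),("petri",(228,320))]: pass
P("petri",ray(t,A(228,320),.005));P("timer",ray(t,B(618,240),.019))
for c in [(370,528),(605,468),(335,358)]: P("foot",ray(t,A(*c),.01))
for c in [(291,150)]: P("bottle2 cap",ray(t,A(*c),.074))
P("bott1",ray(t,A(615,222),.074)); P("white",ray(t,A(463,88),.12))
```

```text
knob top [ 0.489 -0.136  0.155]
disc [ 0.4887 -0.1369  0.13  ]
knob tri [ 0.4893 -0.1365  0.1523]
h [ 0.6052 -0.0788  0.15  ]
h [ 0.6319 -0.1857  0.15  ]
mid [ 0.6185 -0.1322  0.15  ]
0.1101927907138984 yaw y-axis 1.815751919257954
(array([ 0.60700375, -0.07973442,  0.14395031]), [np.float64(1.416988791496163), np.float64(1.4169887914963355)]) (array([ 0.63226716, -0.18590605,  0.14686378]), [np.float64(0.18221350224297006), np.float64(0.18221350224287702)])
knob proj scene [230.7341018  189.17190253] [231.2 189. ]
tl [0.6189 0.2175 0.044 ]
tr [0.6818 0.0249 0.044 ]
br [ 0.5294 -0.0246  0.044 ]
bl [0.4647 0.1734 0.044 ]
ftl [0.6143 0.2181 0.002 ]
fbl [0.4707 0.173  0.002 ]
fbr [0.531  0.0007 0.002 ]
petri [ 0.6637 -0.0219  0.005 ]
timer [ 0.5119 -0.2678  0.019 ]
foot [ 0.5666 -0.0888  0.01  ]
foot [ 0.5951 -0.197   0.01  ]
foot [ 0.6454 -0.0721  0.01  ]
bottle2 cap [ 0.7279 -0.0524  0.074 ]
bott1 [ 0.6968 -0.1948  0.074 ]
white [ 0.7437 -0.1257  0.12  ]
```

```bash
cat >> h.py <<'E'
def plan(wps, step=40, rstep=0.13, w=1.0, dec=0):
    """wps: list of (pos, yaw[, maxstep]) tool down; prints rounded rows from measured pose"""
    p,r,s=pose(); p=p.copy(); out=[]
    for wp in wps:
        pos=np.array(wp[0]); Rt=down(wp[1]) if np.isscalar(wp[1]) else wp[1]; st=wp[2] if len(wp)>2 else step; ww=wp[3] if len(wp)>3 else w
        n=max(1,int(np.ceil(np.linalg.norm(pos-p)*1000/st)), int(np.ceil((r.inv()*Rt).magnitude()/rstep)))
        for i in range(n):
            k=n-i
            d=np.round(r.inv().apply((pos-p)/k)*1000,dec)+0.; rv=np.round((r.inv()*Rt).as_rotvec()/k,3)+0.
            out.append([*d,*rv,ww]); p=p+r.apply(d/1000); r=r*R.from_rotvec(rv)
    for i in range(0,len(out),10):
        print("CALL",i//10, ",".join("%g"%v for row in out[i:i+10] for v in row))
    print(len(out),"rows; end",np.round(p,4))
E
python3 - <<'E'
from h import *
t=env.camera_model("top")
print(ray(t,(378,277),0), ray(t,(385,280),0))
plan([((.489,-.1365,.27),-.27)])
E
```

```text
[ 0.42886181 -0.34997412  0.        ] [ 0.42222562 -0.36579035  0.        ]
CALL 0 -29,26,-2,0,0,0.072,1,-27,28,-2,0,0,0.072,1,-25,30,-2,0,0,0.072,1,-23,32,-2,0,0,0.073,1,-20,33,-2,0,0,0.072,1,-18,35,-2,0,0,0.073,1,-15,36,-2,0,0,0.072,1,-13,37,-2,0,0,0.073,1,-10,38,-2,0,0,0.072,1,-7,39,-2,0,0,0.073,1
CALL 1 -4,39,-2,0,0,0.072,1,-2,39,-2,0,0,0.073,1,1,39,-2,0,0,0.072,1,4,39,-2,0,0,0.073,1,7,39,-2,0,0,0.072,1,10,38,-2,0,0,0.073,1,12,37,-2,0,0,0.072,1,15,36,-2,0.001,0,0.073,1,18,35,-3,0.001,0,0.072,1
19 rows; end [ 0.4892 -0.1365  0.2704]
```

Emit:
play_rows:
  plan: [-29,26,-2,0,0,0.072,1,-27,28,-2,0,0,0.072,1,-25,30,-2,0,0,0.072,1,-23,32,-2,0,0,0.073,1,-20,33,-2,0,0,0.072,1,-18,35,-2,0,0,0.073,1,-15,36,-2,0,0,0.072,1,-13,37,-2,0,0,0.073,1,-10,38,-2,0,0,0.072,1,-7,39,-2,0,0,0.073,1]

```text
time_s: 1.15
tool_pos: [0.3908, 0.1941, 0.2476]
ee_rot: [-0.001, 0.983, 0.181, -0.002]
ft_force: [1.4, -0.2, 0.0]
width: 1.002
```

Run:
```python
from h import *
plan([((.489,-.1365,.24),-.27)])
```

```text
CALL 0 -3,38,1,0,0.001,0.071,1,0,38,1,0,0,0.07,1,2,38,1,0,0.001,0.071,1,5,38,1,0,0,0.07,1,8,38,1,0,0.001,0.071,1,11,37,0,0,0,0.07,1,13,36,1,0,0.001,0.071,1,16,35,1,0,0,0.07,1,18,34,0,-0.001,0.001,0.071,1
9 rows; end [ 0.4893 -0.1367  0.24  ]
```

Emit:
play_rows:
  plan: [-3,38,1,0,0.001,0.071,1,0,38,1,0,0,0.07,1,2,38,1,0,0.001,0.071,1,5,38,1,0,0,0.07,1,8,38,1,0,0.001,0.071,1,11,37,0,0,0,0.07,1,13,36,1,0,0.001,0.071,1,16,35,1,0,0,0.07,1,18,34,0,0,0.001,0.071,1]

```text
time_s: 2.05
tool_pos: [0.4869, -0.1512, 0.2401]
ee_rot: [-0.002, 0.989, -0.147, 0.001]
ft_force: [0.4, 0.5, 0.4]
width: 1.0
```

Run:
```python
from h import *
m,im=snap("wrist"); crop(im,0,0,512,384,1.5,"w1")
p,r,s=pose(); print(p,r.as_matrix()[:,0],s["ft_force"],s["joint_positions"])
print(proj(m,[.489,-.1365,.152]),proj(m,[.489,-.1365,.159]))
np.save("w1.npy",m["T"])
```

```text
[ 0.48832307 -0.15955633  0.24088051] [ 0.95361245 -0.30095256  0.00713076] [ 2.36627495 -7.31668616 -0.20966625] [-0.09094112  0.45890837  0.50617495  1.89751041 -0.28705421  0.84949376
  0.25552475]
[256.93326619 187.28837256] [256.89619006 189.27319077]
```

View pics/w1.png

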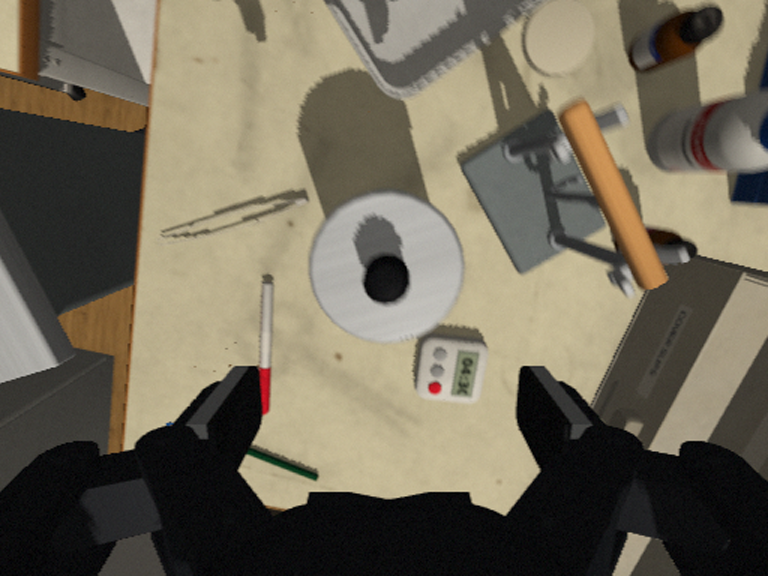

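Run:
```python
from h import *
plan([((.489,-.1365,.22),-.27,15),((.489,-.1365,.156),-.27,22),((.489,-.1365,.136),-.27,10),((.489,-.1365,.136),-.27,10)])
```

```text
CALL 0 -2,-7,7,0.001,-0.002,-0.012,1,-2,-8,7,0.001,-0.003,-0.012,1,-2,-7,7,0.001,-0.002,-0.012,1,0,0,21,0,0,0,1,0,0,21,0,0,0,1,0,0,22,0,0,0,1,0,0,10,0,0,0,1,0,0,10,0,0,0,1,0,0,0,0,0,0,1
9 rows; end [ 0.489  -0.1368  0.1358]
```

Emit:
play_rows:
  plan: [-2,-7,7,0.001,-0.002,-0.012,1,-2,-8,7,0.001,-0.003,-0.012,1,-2,-7,7,0.001,-0.002,-0.012,1,0,0,21,0,0,0,1,0,0,21,0,0,0,1,0,0,15,0,0,0,1,0,0,0,0,0,0,1]

```text
time_s: 2.8
tool_pos: [0.4872, -0.1253, 0.1568]
ee_rot: [-0.003, 0.992, -0.126, -0.003]
ft_force: [0.8, 0.2, 0.5]
width: 1.001
```

Run:
```python
from h import *
p,r,s=pose(); print(p,r.as_matrix()[:,0],s["joint_vel"])
plan([((.489,-.1365,.150),-.27,20),((.489,-.1365,.136),-.27,10),((.489,-.1365,.136),-.27,10)])
```

```text
[ 0.48717752 -0.12531782  0.15682732] [ 0.96800973 -0.25081973 -0.00682801] [-0.02827227 -0.01718957 -0.00832503 -0.00052477  0.00198087  0.00618631
 -0.0056543 ]
CALL 0 5,10,7,-0.005,0.007,0.016,1,0,0,7,0,0,0,1,0,0,7,0,0,0,1,0,0,0,0,0,0,1
4 rows; end [ 0.4895 -0.1362  0.1357]
```

Emit:
play_rows:
  plan: [2,5,0,-0.003,0.004,0.008,1,2,5,0,-0.002,0.003,0.008,1,0,0,10,0,0,0,1,0,0,8,0,0,0,1,0,0,0,0,0,0,1]

```text
time_s: 3.3
tool_pos: [0.4898, -0.134, 0.139]
ee_rot: [-0.001, 0.991, -0.132, 0.002]
ft_force: [-0.4, 0.2, -0.4]
width: 0.999
```

Run:
```python
from h import *
p,r,s=pose(); print(p,r.as_matrix()[:,0],s["joint_vel"])
m,im=snap("scene"); crop(im,170,110,150,120,5,"s2")
plan([((.489,-.1365,.136),-.27,20)])
```

```text
[ 0.48976358 -0.13399952  0.13903179] [ 0.96495251 -0.26240634  0.00309233] [ 1.45972338e-03 -9.26728973e-03 -9.98541781e-05 -5.91947388e-03
  9.03502349e-04  2.59295783e-03  2.00807794e-04]
CALL 0 0,3,3,-0.002,-0.003,0.004,1
1 rows; end [ 0.4892 -0.137   0.1364]
```

View pics/s2.png

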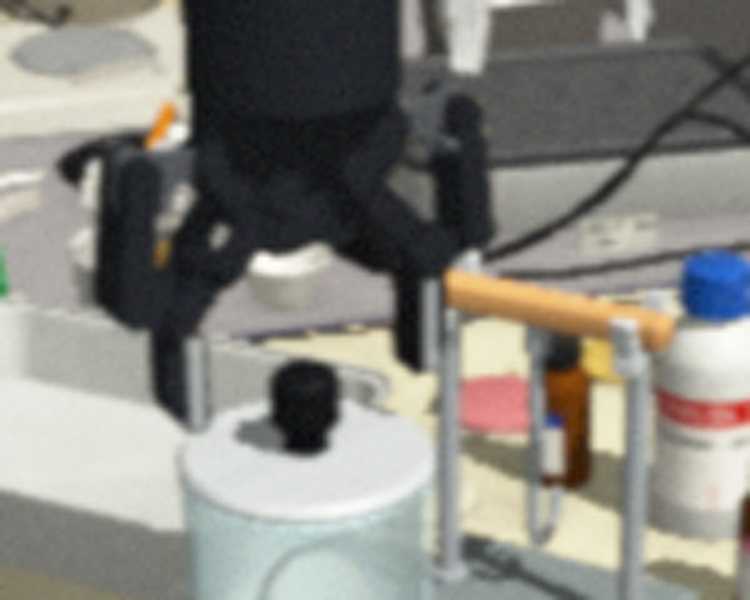

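Emit:
play_rows:
  plan: [0,3,3,-0.002,-0.003,0.004,0.5,0,0,0,0,0,0,0.2,0,0,0,0,0,0,0,0,0,0,0,0,0,0,0,0,0,0,0,0,0]
  grip_force: 50

```text
time_s: 3.85
tool_pos: [0.4895, -0.1377, 0.1367]
ee_rot: [0.0, 0.991, -0.135, 0.001]
ft_force: [-0.1, -0.9, 0.8]
width: 0.289
```

Run:
```python
from h import *
m,im=snap("scene"); crop(im,170,110,150,120,5,"s3")
p,r,s=pose(); print(p,r.as_matrix()[:,0],s["width"],s["ft_force"])
```

```text
[ 0.4895086  -0.13772232  0.13662403] [ 0.96362577 -0.26725183  0.00135111] 0.28683189543024634 [0.35774464 0.14446092 1.68768924]
```

View pics/s3.png

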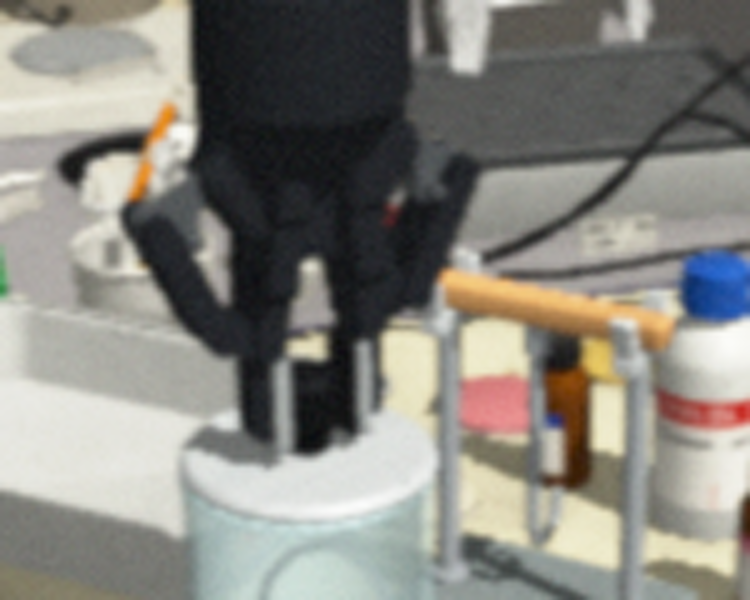

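Run:
```python
from h import *
plan([((.489,-.1375,.170),-.27,15,0),((.426,-.355,.172),-.27,32,0),((.426,-.355,.172),-.27,32,0)])
```

```text
CALL 0 0,0,-11,0,0,0,0,0,0,-11,0,-0.001,0,0,-1,0,-11,0.001,0,-0.001,0,0,28,0,0,0,0,0,0,28,0,0,0,0,0,0,28,0,0,0,0,0,0,28,0,0,0,0,0,-1,29,-1,0,0,0,0,0,28,0,0,0,0,0,-1,29,-1,0,0,0,0
CALL 1 0,28,0,0,0,0,0,0,0,0,0,0,0,0
12 rows; end [ 0.4264 -0.3547  0.1716]
```

Emit:
play_rows:
  plan: [0,0,-11,0,0,0,0,0,0,-13,0,0,0,0,0,0,-13,0,0,0,0,0,15,0,0,0,0,0,0,30,0,0,0,0,0,0,35,0,0,0,0,0,0,38,0,0,0,0,0,0,35,0,0,0,0,0,0,28,0,0,0,0,0,0,15,0,0,0,0,0]

```text
time_s: 4.9
tool_pos: [0.4324, -0.336, 0.1758]
ee_rot: [0.001, 0.991, -0.132, -0.0]
ft_force: [-0.7, -0.2, -0.3]
width: 0.286
```

Run:
```python
from h import *
p,r,s=pose(); print(p,r.as_matrix()[:,0],s["width"],s["ft_force"])
plan([((.426,-.355,.10),-.27,25,0),((.426,-.355,.03),-.27,20,0),((.426,-.355,.0195),-.27,6,0)])
```

```text
[ 0.43244079 -0.33603305  0.17577063] [ 9.65097292e-01 -2.61891151e-01 -4.91161570e-04] 0.2860455004050024 [-0.7330948  -0.15630579 -0.28791441]
CALL 0 0,5,19,0.001,0,0.001,0,0,5,19,0.001,0,0.001,0,-1,5,19,0,0,0.002,0,0,5,19,0.001,0,0.001,0,0,0,17,0,0,0,0,0,0,18,0,0,0,0,0,0,17,0,0,0,0,0,0,18,0,0,0,0,0,0,5,0,0,0,0,0,0,5,0,0,0,0
10 rows; end [ 0.4261 -0.3551  0.0198]
```

Emit:
play_rows:
  plan: [0,5,19,0.001,0,0.001,0,0,5,22,0.001,0,0.001,0,-1,4,25,0,0,0.002,0,0,0,25,0.001,0,0.001,0,0,0,20,0,0,0,0,0,0,14,0,0,0,0,0,0,8,0,0,0,0,0,0,0,0,0,0,0]

```text
time_s: 5.7
tool_pos: [0.4169, -0.3648, 0.0376]
ee_rot: [0.004, 0.99, -0.142, -0.001]
ft_force: [0.6, 0.9, -1.0]
width: 0.288
```

Run:
```python
from h import *
p,r,s=pose(); print(p,r.as_matrix()[:,0],r.as_matrix()[:,2],s["width"],s["ft_force"])
m,im=snap("top"); crop(im,240,200,200,150,4,"t4")
```

```text
[ 0.41692488 -0.36483558  0.03759141] [ 0.95954702 -0.28154484 -0.00142369] [-0.00364051 -0.00735087 -0.99996636] 0.2876111240524272 [ 0.59557986  0.93500384 -0.99927307]
```

View pics/t4.png

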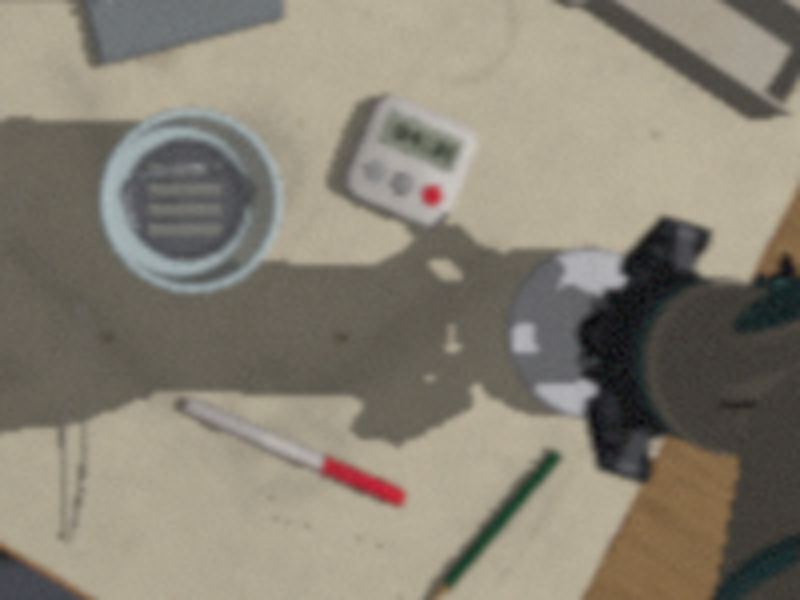

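Emit:
play_rows:
  plan: [2,-9,5,0.007,0,-0.006,0,1,-9,6,0,0,-0.005,0,0,0,5,0,0,0,0,0,0,2,0,0,0,0,0,0,0,0,0,0,0]

```text
time_s: 6.25
tool_pos: [0.4276, -0.3478, 0.021]
ee_rot: [0.001, 0.991, -0.135, 0.002]
ft_force: [-1.2, 0.3, -0.5]
width: 0.289
```

Run:
```python
from h import *
p,r,s=pose(); print(p,r.as_matrix()[:,0],r.as_matrix()[:,2],s["width"],s["ft_force"])
```

```text
[ 0.42763724 -0.34776282  0.02095053] [ 0.96334622 -0.26823784  0.00353798] [ 0.00283656 -0.00300241 -0.99999147] 0.2891964241411691 [-1.19952792  0.27687073 -0.53817698]
```

Lower the last ~3 mm, open, and rise.

Emit:
play_rows:
  plan: [0,0,2,0,0,0,0,0,0,2,0,0,0,0,0,0,0,0,0,0,0.5,0,0,0,0,0,0,0.8,0,0,0,0,0,0,0.8,0,0,-10,0,0,0,0.8,0,0,-25,0,0,0,0.8,0,0,-40,0,0,0,1]

```text
time_s: 7.05
tool_pos: [0.425, -0.3468, 0.0928]
ee_rot: [-0.001, 0.991, -0.136, -0.001]
ft_force: [0.2, -0.2, -0.2]
width: 0.949
```

Run:
```python
from h import *
p,r,s=pose(); print(p,r.as_matrix()[:,0],r.as_matrix()[:,2],s["width"],s["ft_force"])
yaw=.245
# stop above the hook, viewing jar on the way: 
plan([((.46,-.28,.22),-.1,40),((.489,-.20,.25),.1,40)])
```

```text
[ 0.42499337 -0.34677659  0.09279913] [ 0.96290119 -0.26984093 -0.0026758 ] [-0.00237687  0.00143455 -0.99999615] 0.9492692708744602 [ 0.16361906 -0.24847138 -0.2430728 ]
CALL 0 4,-18,-32,0,0.001,-0.043,1,5,-18,-32,0,0.001,-0.043,1,5,-18,-32,0,0,-0.044,1,6,-19,-31,-0.001,0.001,-0.043,1,7,-27,-10,0,0,-0.067,1,9,-27,-10,0,0,-0.067,1,11,-26,-10,0,0,-0.066,1
7 rows; end [ 0.4894 -0.2004  0.2498]
```

Run:
```python
from h import *
plan([((.46,-.26,.20),-.1,38),((.487,-.165,.25),.1,30),((.487,-.165,.25),.1)])
```

```text
CALL 0 3,-23,-27,0,0.001,-0.043,1,3,-23,-27,0,0.001,-0.043,1,5,-23,-27,0,0,-0.044,1,5,-23,-26,-0.001,0.001,-0.043,1,4,-24,-13,0,0,-0.05,1,6,-24,-12,0,0,-0.05,1,7,-24,-13,0,0,-0.05,1,8,-24,-12,0,0,-0.05,1,0,0,0,0,0,0,1
9 rows; end [ 0.4872 -0.1646  0.2499]
```

Emit:
play_rows:
  plan: [3,-23,-27,0,0.001,-0.043,1,3,-23,-27,0,0.001,-0.043,1,5,-23,-27,0,0,-0.044,1,5,-23,-26,-0.001,0.001,-0.043,1,4,-24,-13,0,0,-0.05,1,6,-24,-12,0,0,-0.05,1,6,-20,-10,0,0,-0.05,1,5,-12,-6,0,0,-0.03,1,0,0,0,0,0,0,1,0,0,0,0,0,0,1]

```text
time_s: 8.05
tool_pos: [0.4855, -0.1782, 0.2568]
ee_rot: [0.005, 0.999, 0.044, 0.006]
ft_force: [-0.4, 1.0, 0.3]
width: 0.999
```

Run:
```python
from h import *
p,r,s=pose(); print(p,r.as_matrix()[:,0],r.as_matrix()[:,2],s["width"],s["joint_vel"].round(3))
m,im=snap("wrist"); crop(im,0,0,512,384,1.5,"w5"); np.save("w5.npy",m["T"]); cv2.imwrite("pics/w5raw.png",im[:,:,::-1])
u=proj(m,[.489,-.1365,.125]).astype(int); print(u)
crop(im,u[0]-65,u[1]-50,130,100,6,"w5c"); print(u-[65,50])
```

```text
[ 0.4855149  -0.17816239  0.25682593] [0.99606682 0.08776435 0.01217859] [ 0.01298916 -0.00867053 -0.99987804] 0.9986229797018944 [-0.006 -0.007 -0.003 -0.002 -0.001  0.003 -0.002]
[264 147]
[199  97]
```

View pics/w5.png

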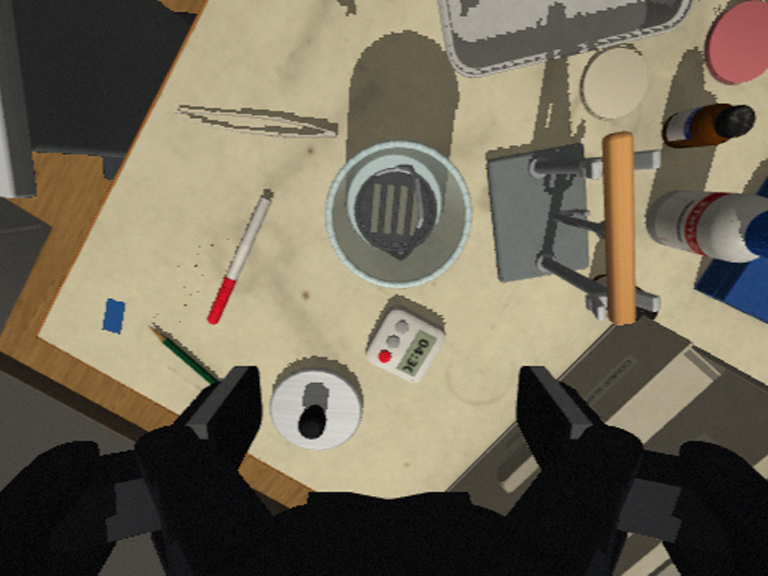

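View pics/w5c.png

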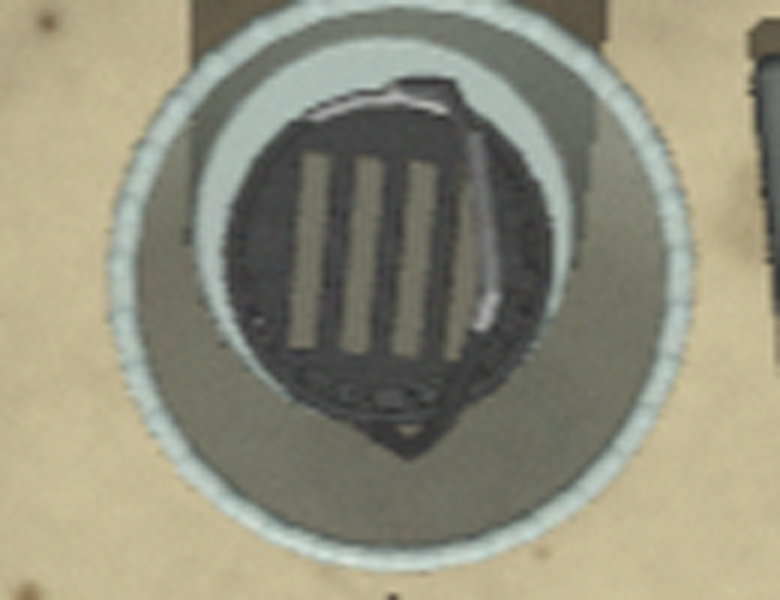

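Run:
```python
from h import *
m=env.camera_model("wrist"); m["T"]=np.load("w5.npy")
W=lambda *c:np.array(c)/6+np.array([199,97])
a=ray(m,W(432,85),.044); b=ray(m,W(408,455),.044); print(a,b,np.linalg.norm(a-b),"mid",(a+b)/2,"yang",np.arctan2(*(a-b)[[1,0]]))
L=ray(m,W(225,255),.044);Rr=ray(m,W(552,255),.044); print("rim",L,Rr,(L+Rr)/2)
for c in [(482,200),(487,230),(489,260),(488,290)]: print(ray(m,W(*c),.0875))
# jar rim circle
for c in [(112,270),(690,270),(400,5),(400,565)]: print("jar",ray(m,W(*c),.124))
# known foot/handle check
c=np.array([[618,140],[622,318]])/1.5
h=[ray(m,x,.150) for x in c]; print(h,(h[0]+h[1])/2,np.arctan2(*(h[0]-h[1])[[1,0]]), np.linalg.norm(h[0]-h[1]))
```

```text
[ 0.49571061 -0.10133611  0.044     ] [ 0.49809732 -0.1757743   0.044     ] 0.07447644057451527 mid [ 0.49690397 -0.1385552   0.044     ] yang 1.6028483922457502
rim [ 0.45710649 -0.13790511  0.044     ] [ 0.52336147 -0.13212688  0.044     ] [ 0.49023398 -0.135016    0.044     ]
[ 0.5041825  -0.12066053  0.0875    ]
[ 0.50562978 -0.1257516   0.0875    ]
[ 0.50655632 -0.13093866  0.0875    ]
[ 0.50695448 -0.13622275  0.0875    ]
jar [ 0.4440061  -0.13487783  0.124     ]
jar [ 0.53500698 -0.12695221  0.124     ]
jar [ 0.48550729 -0.09156009  0.124     ]
jar [ 0.49379733 -0.17890827  0.124     ]
[array([ 0.60473654, -0.07882387,  0.15      ]), array([ 0.63186158, -0.18037849,  0.15      ])] [ 0.61829906 -0.12960118  0.15      ] 1.8318014096194521 0.10511474447332327
```

```bash
cat > ov.py <<'E'
from h import *
import sys
def draw(m,im,c,yaw,lean,zb=.006,s=6,o=(199,97),wh=(130,100),name="ov",yh=.036):
    big=cv2.resize(im[o[1]:o[1]+wh[1],o[0]:o[0]+wh[0],::-1],None,fx=s,fy=s,interpolation=cv2.INTER_CUBIC)
    Rz=R.from_euler('z',yaw)
    def P(l): return np.array([(proj(m,Rz.apply(q)+[c[0],c[1],zb])-o+.5)*s-.5 for q in l]).astype(np.int32)
    th=np.linspace(0,2*np.pi,60)
    for z,r,col in [(.038,.033,(0,255,0)),(0,.033,(255,255,0))]:
        cv2.polylines(big,[P([(r*np.cos(t),r*np.sin(t),z) for t in th])],True,col,1)
    pts=[(-yh,0),(-yh,.02),(-.02,.037),(-.01,.042),(0,.046),(.01,.042),(.02,.037),(yh,.02),(yh,0)]
    cv2.polylines(big,[P([(z*np.sin(lean),y,.038+z*np.cos(lean)) for y,z in pts])],False,(0,0,255),1)
    for z,r in [(.125,.0485),(.125,.042),(.006,.042)]:
        cv2.polylines(big,[P([(r*np.cos(t)+JX-c[0],r*np.sin(t)+JY-c[1],z-zb) if 0 else Rz.inv().apply((r*np.cos(t)+JX-c[0],r*np.sin(t)+JY-c[1],z-zb)) for t in th])],True,(255,0,255),1)
    cv2.imwrite(f"pics/{name}.png",big)
JX,JY=.4892,-.1345
E
python3 - <<'E'
from ov import *
m=env.camera_model("wrist"); m["T"]=np.load("w5.npy"); im=cv2.imread("pics/w5raw.png")[:,:,::-1]
draw(m,im,(.4905,-.1355),.05,.33,name="ov1")
E
```

```text
(no output)
```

View pics/ov1.png

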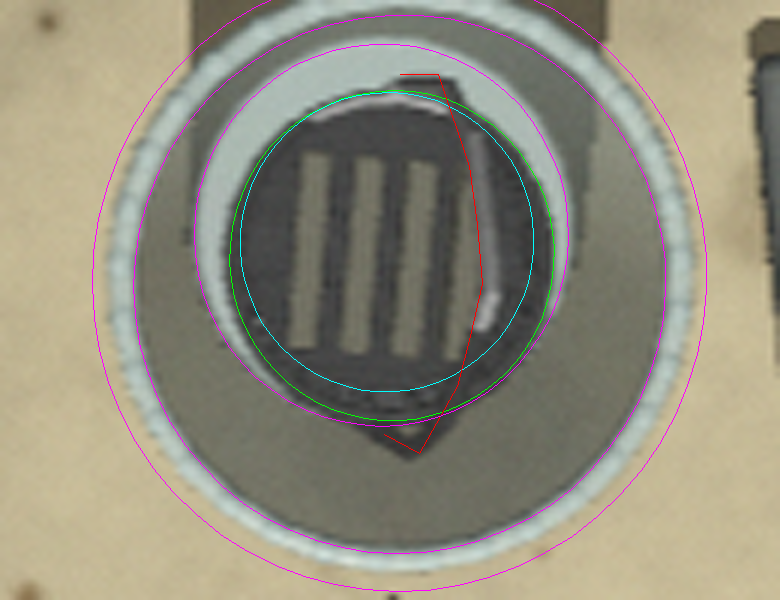

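Run:
```python
from ov import *
m=env.camera_model("wrist"); m["T"]=np.load("w5.npy"); im=cv2.imread("pics/w5raw.png")[:,:,::-1]
draw(m,im,(.490,-.135),-.03,.38,name="ov2")
big=cv2.imread("pics/ov2.png")
for yw in (-.03,):
  Rz=R.from_euler('z',yw)
  for x in (-.015,-.005,.005,.015):
    a,b=[((proj(m,Rz.apply((x,y,.034))+[.49,-.135,.006])-[199,97]+.5)*6-.5).astype(int) for y in (-.022,.022)]
    cv2.line(big,tuple(map(int,a)),tuple(map(int,b)),(0,255,255),1)
cv2.imwrite("pics/ov2.png",big)
```

```text
(no output)
```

View pics/ov2.png

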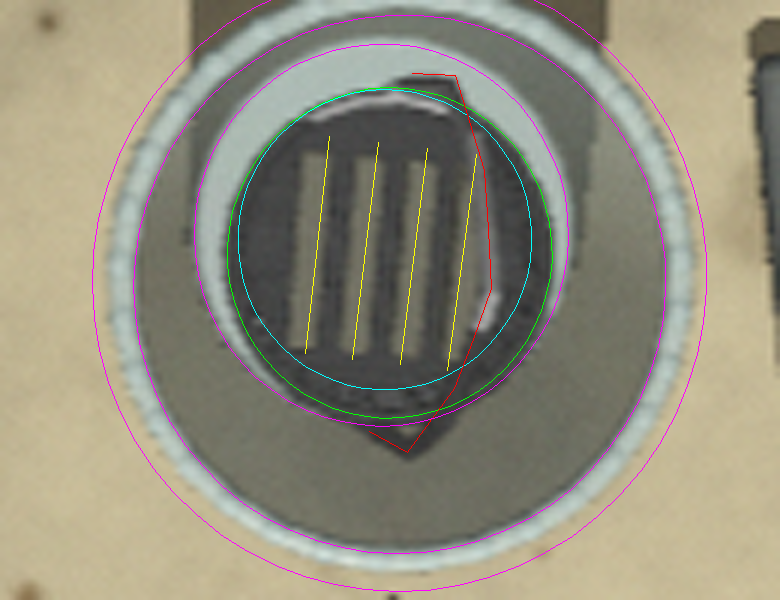

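Run:
```python
from h import *
plan([((.6187,-.1318,.21),.245,28,.6),((.6187,-.1318,.21),.245,28,.6),((.6187,-.1318,.21),.245,28,.6)])
```

```text
CALL 0 23,-6,8,0.002,-0.002,-0.026,0.6,23,-5,8,0.002,-0.002,-0.026,0.6,23,-5,8,0.002,-0.002,-0.026,0.6,23,-4,8,0.001,-0.002,-0.027,0.6,23,-3,8,0.002,-0.002,-0.026,0.6,23,-3,7,0.001,-0.001,-0.027,0.6,0,0,0,0,0,0,0.6,0,0,0,0,0,0,0.6
8 rows; end [ 0.6184 -0.1318  0.2105]
```

Emit:
play_rows:
  plan: [23,-6,8,0.002,-0.002,-0.026,0.6,28,-6,9,0.002,-0.002,-0.03,0.6,28,-5,9,0.002,-0.002,-0.03,0.6,25,-4,9,0.001,-0.002,-0.03,0.6,18,-3,6,0.002,-0.002,-0.026,0.6,10,-2,4,0.001,-0.001,-0.015,0.6,3,0,0,0,0,0,0.6,0,0,0,0,0,0,0.6]

```text
time_s: 8.9
tool_pos: [0.6131, -0.1451, 0.2051]
ee_rot: [0.002, 0.994, 0.113, -0.006]
ft_force: [0.1, 0.2, -0.3]
width: 0.598
```

Run:
```python
from h import *
p,r,s=pose(); print(p,r.as_matrix()[:,0],r.as_matrix()[:,2],s["joint_vel"].round(3))
m,im=snap("wrist"); crop(im,0,0,512,384,1.5,"w6")
plan([((.6187,-.1318,.18),.245,12,.6),((.6187,-.1318,.14),.245,20,.6),((.6187,-.1318,.126),.245,8,.6)])
```

```text
[ 0.61310174 -0.14509211  0.20510652] [ 0.974277    0.22502696 -0.01213204] [-0.01136301 -0.00471238 -0.99992433] [0.009 0.007 0.007 0.013 0.002 0.003 0.003]
CALL 0 3,-4,8,0.001,0.004,-0.006,0.6,3,-4,9,0,0.004,-0.006,0.6,3,-4,8,0.001,0.004,-0.006,0.6,0,0,13,0,0,0,0.6,0,0,14,0,0,0,0.6,0,0,13,0,0,0,0.6,0,0,7,0,0,0,0.6,0,0,7,0,0,0,0.6
8 rows; end [ 0.6184 -0.1316  0.1261]
```

View pics/w6.png

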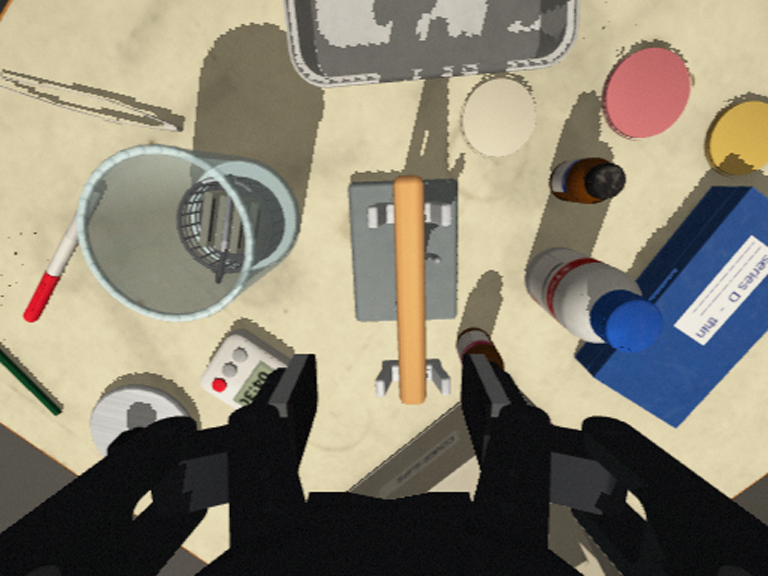

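Run:
```python
from h import *
m=env.camera_model("wrist")
a=ray(m,np.array([409,180])/1.5,.150); b=ray(m,np.array([412,401])/1.5,.150); print(a,b,(a+b)/2,np.linalg.norm(a-b),np.arctan2(*(a-b)[[1,0]])-np.pi/2)
```

```text
[ 0.60545928 -0.07657753  0.15      ] [ 0.6330397  -0.18283717  0.15      ] [ 0.61924949 -0.12970735  0.15      ] 0.10978064927958069 0.2539528832234039
```

Emit:
play_rows:
  plan: [3,-5,7,0.001,0.004,-0.008,0.6,3,-5,7,0,0.004,-0.008,0.6,3,-5,8,0.001,0.004,-0.008,0.6,0,0,13,0,0,0,0.6,0,0,16,0,0,0,0.6,0,0,10,0,0,0,0.6,0,0,0,0,0,0,0.6,0,0,0,0,0,0,0.6]

```text
time_s: 9.75
tool_pos: [0.6154, -0.1278, 0.1398]
ee_rot: [-0.0, 0.992, 0.125, -0.0]
ft_force: [-0.2, -0.6, 0.6]
width: 0.599
```

Run:
```python
from h import *
p,r,s=pose(); print(p,r.as_matrix()[:,0],r.as_matrix()[:,2],s["joint_vel"].round(3))
plan([((.619,-.131,.126),.25,10,.6),((.619,-.131,.126),.25,20,.6)])
```

```text
[ 0.61538116 -0.12780783  0.13983198] [ 9.68794603e-01  2.47864098e-01 -6.37238847e-04] [-8.12477537e-04  6.04707716e-04 -9.99999487e-01] [ 0.003  0.012 -0.002  0.009 -0.    -0.007  0.002]
CALL 0 1,2,7,0,0,0,0.6,2,2,7,-0.001,0.001,0,0.6,0,0,0,0,0,0,0.6
3 rows; end [ 0.6193 -0.1309  0.1258]
```

Emit:
play_rows:
  plan: [2,2,7,0,0,0,0.6,2,2,6,0,0,0,0.6,0,0,0,0,0,0,0.6,0,0,0,0,0,0,0.6]

```text
time_s: 10.15
tool_pos: [0.6218, -0.1316, 0.1269]
ee_rot: [0.0, 0.992, 0.125, 0.001]
ft_force: [0.3, -0.3, -0.4]
width: 0.6
```

Run:
```python
from h import *
p,r,s=pose(); print(p,r.as_matrix()[:,0],r.as_matrix()[:,2],s["joint_vel"].round(3))
m,im=snap("scene"); crop(im,220,110,130,110,6,"s7")
```

```text
[ 0.62175148 -0.1316276   0.12690431] [0.96888734 0.24749682 0.00162763] [ 1.74124353e-03 -2.40169136e-04 -9.99998455e-01] [ 0.004  0.008 -0.002 -0.004  0.    -0.004  0.003]
```

View pics/s7.png

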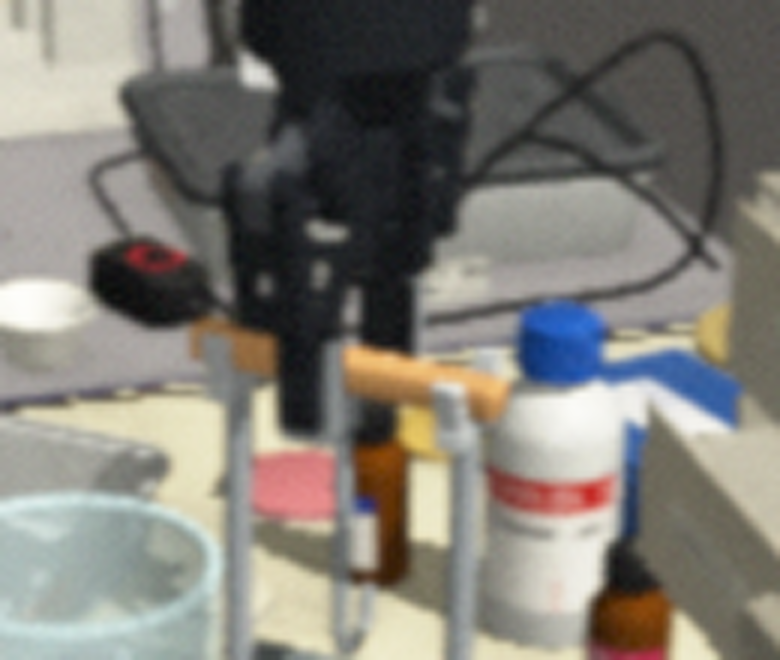

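Fingers straddle the handle near its middle. Close.

Emit:
play_rows:
  plan: [-2,0,1,0,0,0,0.3,0,0,0,0,0,0,0.1,0,0,0,0,0,0,0,0,0,0,0,0,0,0,0,0,0,0,0,0,0]
  grip_force: 70

```text
time_s: 10.7
tool_pos: [0.6198, -0.1322, 0.1267]
ee_rot: [0.0, 0.992, 0.125, 0.001]
ft_force: [-0.2, -0.8, -1.7]
width: 0.147
```

Run:
```python
from h import *
p,r,s=pose(); print(p,r.as_matrix()[:,0],r.as_matrix()[:,2],s["joint_vel"].round(3),s["ft_force"],s["width"])
m,im=snap("scene"); crop(im,220,110,130,110,6,"s8")
m,im=snap("top"); crop(im,190,110,160,120,5,"t8")
```

```text
[ 0.61981628 -0.13216616  0.12671584] [0.96887625 0.24753106 0.00268024] [ 2.84289347e-03 -2.99692169e-04 -9.99995914e-01] [-0.002  0.    -0.     0.002  0.    -0.001 -0.   ] [-0.21768051 -0.7810455  -1.69100063] 0.14723168822768648
```

View pics/s8.png

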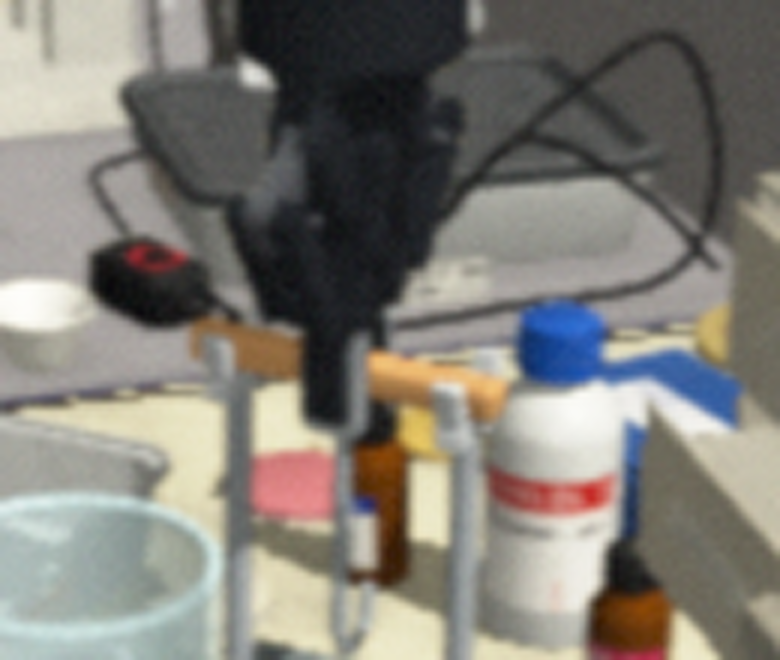

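View pics/t8.png

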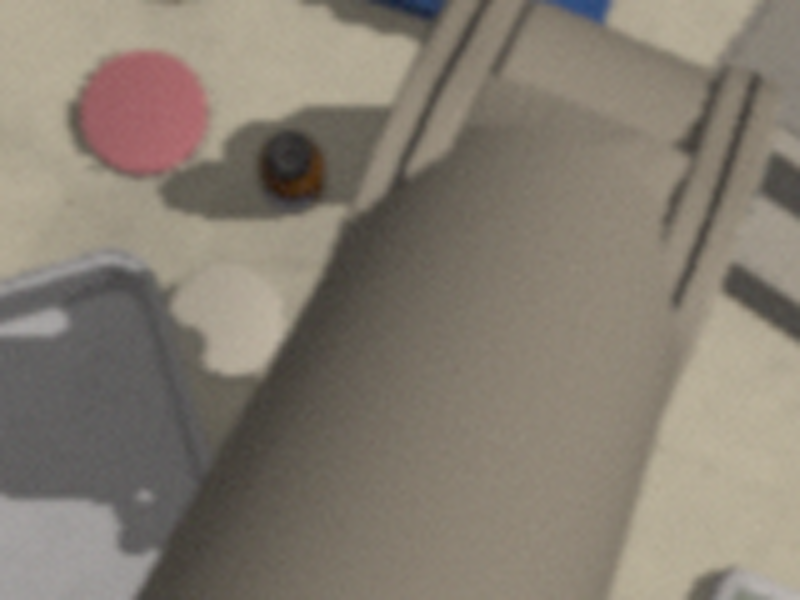

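Emit:
play_rows:
  plan: [0,0,-6,0,0,0,0,0,0,-14,0,0,0,0,0,0,-22,0,0,0,0,0,0,-25,0,0,0,0,0,0,-22,0,0,0,0,0,0,-12,0,0,0,0,0,0,-4,0,0,0,0,0,0,0,0,0,0,0]

```text
time_s: 11.6
tool_pos: [0.6196, -0.1324, 0.2404]
ee_rot: [0.001, 0.992, 0.125, 0.002]
ft_force: [0.0, 0.4, -0.4]
width: 0.151
```

Run:
```python
from h import *
p,r,s=pose(); print(p,r.as_matrix()[:,0],r.as_matrix()[:,2],s["joint_vel"].round(3),s["ft_force"],s["width"])
m,im=snap("scene"); crop(im,220,80,130,130,4.5,"s9")
plan([((.476,-.135,.243),0.0,25,0)]);
```

```text
[ 0.61956706 -0.13239713  0.2404159 ] [0.96896197 0.24717475 0.00416576] [ 4.50618266e-03 -8.11598108e-04 -9.99989518e-01] [ 0.001 -0.003 -0.001  0.004  0.003  0.002  0.   ] [ 0.02351141  0.40939233 -0.39599181] 0.1512443068396473
CALL 0 -23,-5,-1,0,-0.001,0.042,0,-24,-5,0,0,-0.001,0.042,0,-24,-3,-1,0,0,0.041,0,-24,-3,0,0,-0.001,0.042,0,-23,-2,-1,0.001,0,0.041,0,-24,0,0,0,-0.001,0.042,0
6 rows; end [ 0.4759 -0.1351  0.2427]
```

View pics/s9.png

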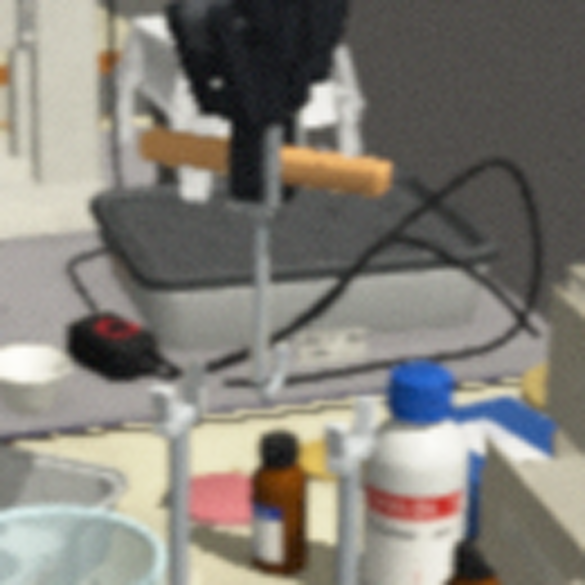

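Emit:
play_rows:
  plan: [-15,-4,-1,0,-0.001,0.03,0,-25,-5,0,0,-0.001,0.042,0,-30,-4,-1,0,0,0.041,0,-30,-3,-1,0,-0.001,0.042,0,-22,-2,-1,0.001,0,0.041,0,-12,0,0,0,-0.001,0.04,0,-4,0,0,0,0,0.015,0,0,0,0,0,0,0,0,0,0,0,0,0,0,0]

```text
time_s: 12.55
tool_pos: [0.4701, -0.1334, 0.235]
ee_rot: [-0.001, 1.0, -0.005, -0.008]
ft_force: [-0.1, 0.1, -0.9]
width: 0.147
```

Run:
```python
from h import *
p,r,s=pose(); print(p,r.as_matrix()[:,0],r.as_matrix()[:,2],s["joint_vel"].round(3),s["ft_force"],s["width"])
m,im=snap("scene"); crop(im,170,100,110,150,4,"s10")
# expected hook bottom projection
hb=p+[0,0,.0183-.112+.0025]; x=r.as_matrix()[:,0]
print("bottom@", (proj(m,hb+x*.0105)-[170,100])*4,"tip@",(proj(m,p+x*.0215+[0,0,.0183-.092])-[170,100])*4)
plan([((.476,-.135,.243),0.0,8,0)]);
m2,im2=snap("wrist"); crop(im2,0,0,512,384,1.5,"w10")
```

```text
[ 0.47010517 -0.13339985  0.23501564] [ 0.99982075 -0.00934055 -0.01646857] [-0.01644142  0.00297569 -0.9998604 ] [ 0.002  0.01  -0.004 -0.001 -0.003 -0.003  0.002] [-0.10045998  0.08475775 -0.87726677] 0.1469865552746819
bottom@ [225.72587766 377.61502137] tip@ [242.71691869 335.04173361]
CALL 0 3,1,-4,-0.001,0.008,-0.005,0,3,1,-4,-0.002,0.009,-0.004,0
2 rows; end [ 0.4763 -0.1354  0.2429]
```

View pics/s10.png

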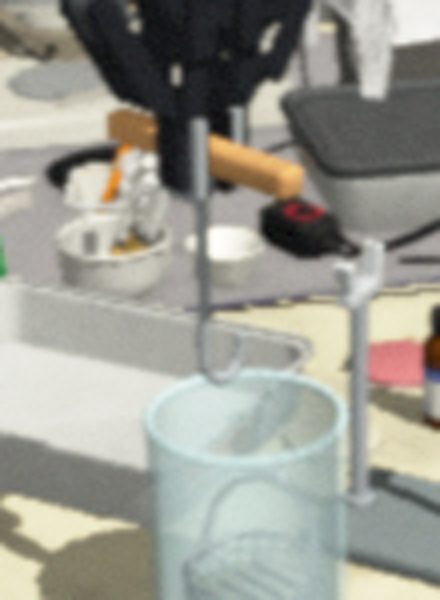

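View pics/w10.png

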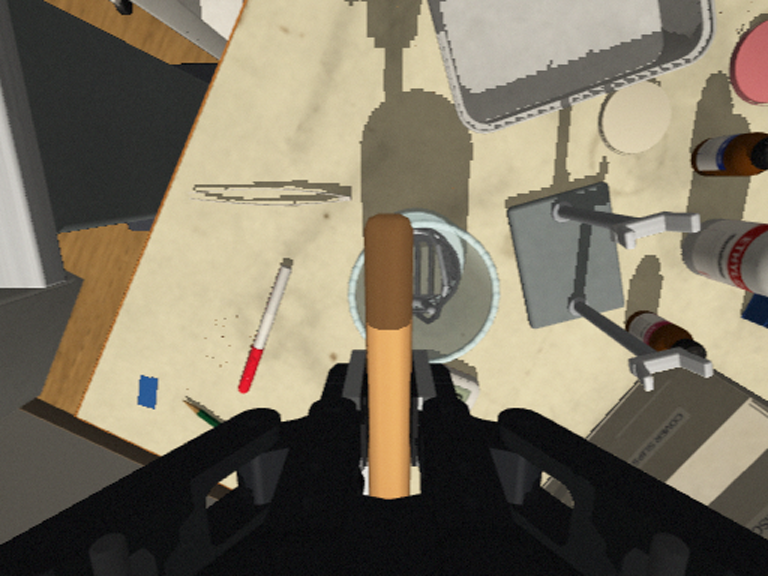

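Emit:
play_rows:
  plan: [3,1,0,-0.001,0.008,-0.005,0,3,1,0,-0.002,0.009,-0.004,0,0,0,8,0,0,0,0,0,0,14,0,0,0,0,0,0,16,0,0,0,0,0,0,10,0,0,0,0,0,0,3,0,0,0,0,0,0,0,0,0,0,0]

```text
time_s: 13.45
tool_pos: [0.4793, -0.1358, 0.1804]
ee_rot: [0.001, 1.0, 0.001, 0.002]
ft_force: [-1.0, 0.9, -0.4]
width: 0.151
```

Run:
```python
from h import *
p,r,s=pose(); print(p,r.as_matrix()[:,0],r.as_matrix()[:,2],s["joint_vel"].round(3),s["ft_force"],s["width"])
plan([((.476,-.135,.150),0.0,8,0)]);
```

```text
[ 0.47932115 -0.13582221  0.18035643] [0.9999892  0.00270527 0.00377943] [ 0.00378298 -0.00131064 -0.99999199] [ 0.002  0.006  0.001 -0.001 -0.002 -0.002  0.002] [-0.99790701  0.85551852 -0.35810758] 0.1506791406891842
CALL 0 -1,0,8,0,-0.001,0.001,0,-1,0,7,0,-0.001,0.001,0,-1,0,8,0.001,-0.001,0,0,0,-1,7,0,-0.001,0.001,0
4 rows; end [ 0.4764 -0.1349  0.1503]
```

Emit:
play_rows:
  plan: [-2,0,0,0,-0.002,0.001,0,-2,0,5,0,-0.001,0.001,0,0,0,9,0.001,-0.001,0,0,0,0,9,0,0,0,0,0,0,4,0,0,0,0,0,0,0,0,0,0,0]

```text
time_s: 14.05
tool_pos: [0.476, -0.1361, 0.1523]
ee_rot: [0.0, 1.0, 0.0, 0.001]
ft_force: [-0.9, -0.1, -1.4]
width: 0.149
```

Run:
```python
from h import *
p,r,s=pose(); print(p,r.as_matrix()[:,0],r.as_matrix()[:,2],s["joint_vel"].round(3),s["ft_force"],s["width"])
m,im=snap("scene"); crop(im,190,150,80,130,4.6,"s11")
for nm,q in [("crown",[.5075,-.135,.0865]),("seat",p+[.010,0,.0183-.1045]),("tip",p+[.0215,0,.0183-.092])]: print(nm,(proj(m,q)-[190,150])*4.6)
```

```text
[ 0.47599364 -0.13613328  0.15225151] [9.99997513e-01 6.34964286e-04 2.13808912e-03] [ 2.13854743e-03 -7.21987867e-04 -9.99997453e-01] [-0.     0.003 -0.001  0.001 -0.002 -0.002  0.004] [-0.87860787 -0.08167092 -1.35607635] 0.14943331862810574
crown [222.19144403 310.68816404]
seat [187.13252585 374.60065549]
tip [206.89759418 337.44903685]
```

View pics/s11.png

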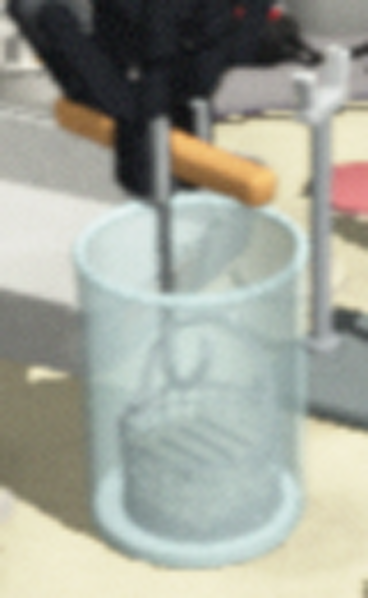

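Emit:
play_rows:
  plan: [0,0,4,0,0,0,0,0,-1,0,0,-0.001,0,0,5,0,0,0,-0.001,0,0,7,0,0,0,0,0,0,5,0,0,0,0,0,0,2,0,0,0,0,0,0,0,0,0,0,0,0,0]

```text
time_s: 14.8
tool_pos: [0.4984, -0.1352, 0.1489]
ee_rot: [0.001, 1.0, 0.001, 0.001]
ft_force: [-0.0, -0.4, -0.9]
width: 0.145
```

Run:
```python
from h import *
p,r,s=pose(); print(p,r.as_matrix()[:,0],r.as_matrix()[:,2],s["joint_vel"].round(3),s["ft_force"],s["width"])
m,im=snap("scene"); crop(im,190,150,80,130,4.6,"s12")
for nm,q in [("crown",[.5075,-.135,.0865]),("seat",p+[.010,0,.0183-.1045]),("tip",p+[.0215,0,.0183-.092])]: print(nm,(proj(m,q)-[190,150])*4.6)
m2,im2=snap("wrist"); crop(im2,200,100,160,140,5,"w12")
```

```text
[ 0.4983743  -0.1352076   0.14890034] [0.9999951  0.00125255 0.00287034] [ 0.00287213 -0.00142703 -0.99999486] [ 0.     0.001  0.    -0.004  0.002  0.004 -0.001] [-0.04903396 -0.36316232 -0.87105323] 0.14507518794427643
crown [222.19144403 310.68816404]
seat [225.08551172 360.97963418]
tip [244.41535314 324.51374046]
```

View pics/s12.png

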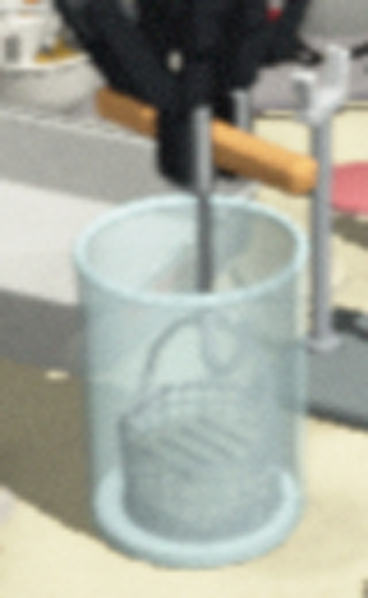

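View pics/w12.png

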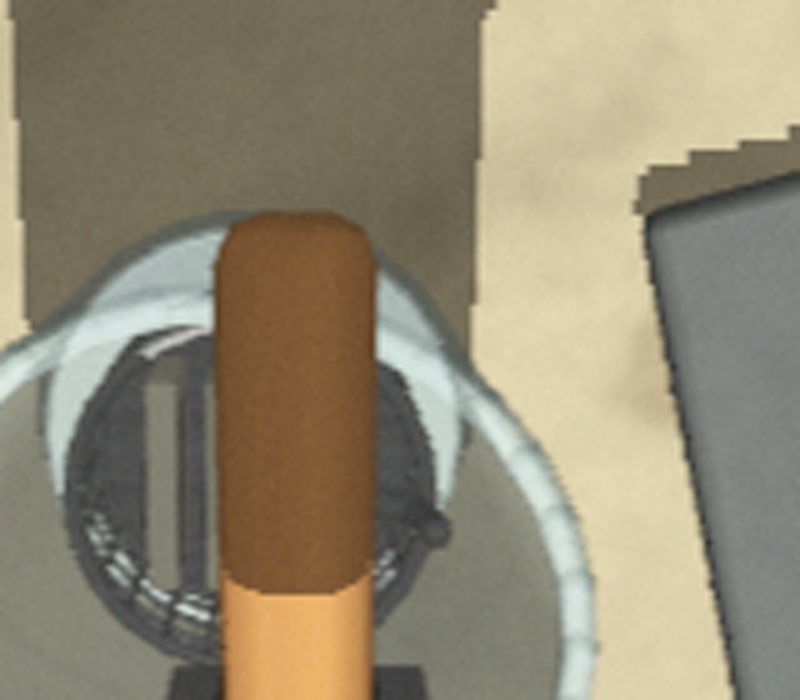

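Emit:
play_rows:
  plan: [0,0,-5,0,0,0,0,0,0,-8,0,0,0,0,0,0,-6,0,0,0,0,0,0,-2,0,0,0,0,0,0,0,0,0,0,0]

```text
time_s: 15.4
tool_pos: [0.4967, -0.1353, 0.1721]
ee_rot: [0.0, 1.0, 0.0, 0.001]
ft_force: [0.2, 0.2, -2.5]
width: 0.146
```

Run:
```python
from h import *
p,r,s=pose(); print(p,r.as_matrix()[:,0],r.as_matrix()[:,2],s["joint_vel"].round(3),s["ft_force"],s["width"])
m,im=snap("scene"); crop(im,190,140,80,130,4.6,"s13")
for nm,q in [("crown",[.5075,-.135,.0865]),("seat",p+[.010,0,.0183-.1045]),("tip",p+[.0215,0,.0183-.092])]: print(nm,(proj(m,q)-[190,140])*4.6)
```

```text
[ 0.49672707 -0.1352602   0.17210965] [9.99998664e-01 3.13221594e-04 1.60436052e-03] [ 1.60465779e-03 -9.51131084e-04 -9.99998260e-01] [-0.001 -0.007 -0.     0.003  0.001  0.004 -0.002] [ 0.22300671  0.21271463 -2.53853453] 0.1461939821859178
crown [222.19144403 356.68816404]
seat [221.31108419 358.83615597]
tip [240.87822624 322.0508183 ]
```

View pics/s13.png

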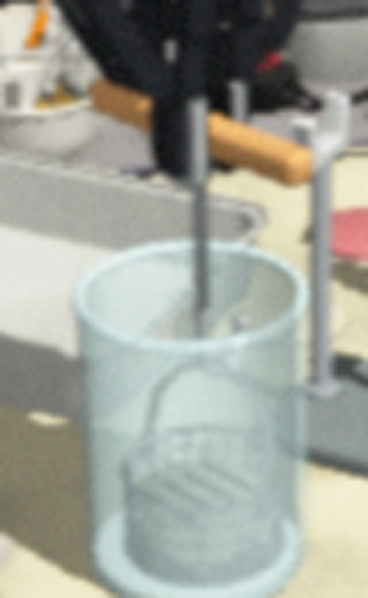

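Emit:
play_rows:
  plan: [-4,0,-1,0,0,0,0,-6,0,-1,0,0,0,0,-4,0,-1,0,0,0,0,-2,0,-1,0,0,0,0,0,0,-2,0,0,0,0,0,0,-5,0,0,0,0,0,0,0,0,0,0,0,0,0,0,0,0,0,0]

```text
time_s: 16.25
tool_pos: [0.4781, -0.1349, 0.183]
ee_rot: [0.0, 1.0, 0.0, -0.0]
ft_force: [0.2, 0.1, -3.6]
width: 0.149
```

Run:
```python
from h import *
p,r,s=pose(); print(p,r.as_matrix()[:,0],r.as_matrix()[:,2],s["joint_vel"].round(3),s["ft_force"],s["width"])
m,im=snap("scene"); crop(im,190,140,80,130,4.6,"s14")
```

```text
[ 0.47810033 -0.13487165  0.18298204] [ 9.99999606e-01  1.33661053e-04 -8.78019063e-04] [-8.77979706e-04 -2.94226304e-04 -9.99999571e-01] [-0.001 -0.004  0.001 -0.007  0.003  0.002 -0.003] [ 0.15942963  0.14933399 -3.6291305 ] 0.14942090431831975
```

View pics/s14.png

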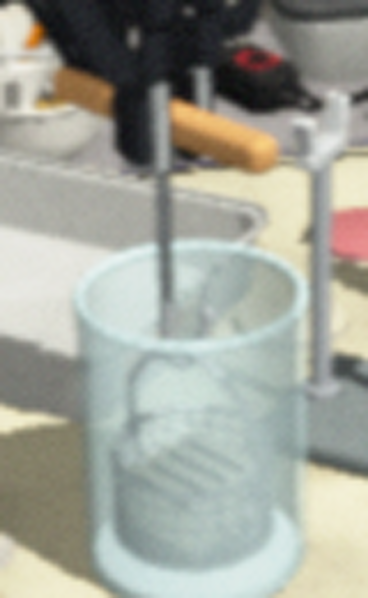

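Emit:
play_rows:
  plan: [0,0,-5,0,0,0,0,0,0,-9,0,0,0,0,0,0,-12,0,0,0,0,0,0,-13,0,0,0,0,0,0,-13,0,0,0,0,0,0,-11,0,0,0,0,0,0,-7,0,0,0,0,0,0,-3,0,0,0,0]

```text
time_s: 17.1
tool_pos: [0.478, -0.135, 0.2617]
ee_rot: [0.0, 1.0, -0.0, -0.0]
ft_force: [0.4, 0.3, -3.9]
width: 0.149
```

Run:
```python
from h import *
p,r,s=pose(); print(p,r.as_matrix()[:,0],r.as_matrix()[:,2],s["joint_vel"].round(3),s["ft_force"],s["width"])
m,im=snap("scene"); crop(im,190,110,80,130,4.6,"s15")
```

```text
[ 0.47804326 -0.13504677  0.2617054 ] [ 9.99999544e-01 -3.03036147e-04 -9.05319259e-04] [-9.05476560e-04 -5.19347558e-04 -9.99999455e-01] [-0.017 -0.042  0.016 -0.039  0.029  0.083 -0.027] [ 0.35708799  0.25954847 -3.85558561] 0.14887592048476497
```

View pics/s15.png

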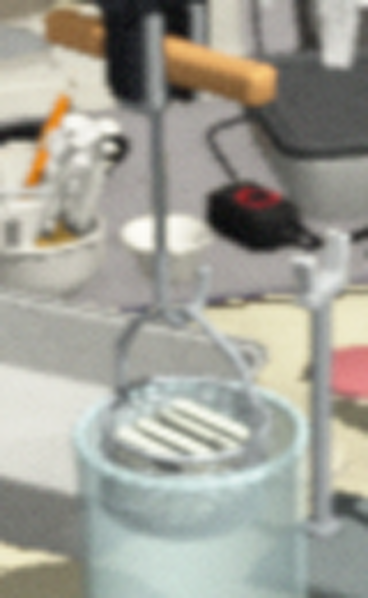

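Emit:
play_rows:
  plan: [0,0,-5,0,0,0,0,0,0,-10,0,0,0,0,0,0,-13,0,0,0,0,0,0,-12,0,0,0,0,0,0,-8,0,0,0,0,0,0,-3,0,0,0,0]

```text
time_s: 17.75
tool_pos: [0.4768, -0.1348, 0.3148]
ee_rot: [-0.0, 1.0, -0.0, -0.003]
ft_force: [-0.3, -1.0, -2.9]
width: 0.147
```

Run:
```python
from h import *
p,r,s=pose(); print(p,r.as_matrix()[:,0],r.as_matrix()[:,2],s["joint_vel"].round(3),s["ft_force"],s["width"])
plan([((.562,.10,.322),0.0,18,0)])
```

```text
[ 0.47680919 -0.13478466  0.31484511] [ 9.99985626e-01 -8.83535648e-04 -5.28837253e-03] [-5.28831284e-03  6.98716892e-05 -9.99986014e-01] [-0.011 -0.031  0.009 -0.044  0.02   0.082 -0.022] [-0.32711885 -1.00073219 -2.91639662] 0.14740201372478534
CALL 0 6,-17,-1,0,0,0,0,6,-17,-1,0,0,0,0,6,-17,0,0,0,0,0,6,-17,-1,0,0,0,0,6,-17,0,0,0.001,0,0,6,-17,-1,0,0,0,0,6,-17,0,0,0.001,0,0,6,-17,0,0,0,0,0,6,-16,-1,0,0.001,0,0,6,-17,0,0,0,0,0
CALL 1 6,-16,-1,0,0.001,0,0,6,-17,0,0,0,0,0,6,-16,-1,0,0.001,0,0,7,-17,0,0,0,-0.001,0
14 rows; end [0.562  0.1001 0.3216]
```

Emit:
play_rows:
  plan: [2,-5,-1,0,0,0,0,3,-9,-1,0,0,0,0,5,-13,-1,0,0.001,0,0,6,-16,-1,0,0.001,0,0,6,-18,0,0,0.001,0,0,7,-18,0,0,0,0,0,6,-18,0,0,0.001,0,0,7,-18,0,0,0,0,0,6,-18,0,0,0,0,0,7,-18,0,0,0,0,0]

```text
time_s: 18.75
tool_pos: [0.5317, 0.0272, 0.3147]
ee_rot: [-0.001, 1.0, -0.001, -0.005]
ft_force: [0.1, -0.3, -2.4]
width: 0.151
```

Run:
```python
from h import *
p,r,s=pose(); print(p,r.as_matrix()[:,0],r.as_matrix()[:,2],s["joint_vel"].round(3),s["ft_force"],s["width"])
plan([((.562,.10,.315),0.0,15,0)])
```

```text
[0.53166158 0.02723023 0.31473101] [ 0.99994308 -0.00192987 -0.01049386] [-0.01049094  0.00151834 -0.99994382] [-0.284  0.134 -0.062 -0.197 -0.029  0.072 -0.346] [ 0.06996593 -0.26431336 -2.41461039] 0.1506287227267315
CALL 0 5,-12,0,0,0.002,0,0,5,-12,0,0,0.002,0,0,5,-12,0,0,0.002,0,0,5,-12,0,-0.001,0.001,-0.001,0,5,-12,0,0,0.002,0,0,5,-13,0,-0.001,0.001,-0.001,0
6 rows; end [0.5618 0.1002 0.3146]
```

Emit:
play_rows:
  plan: [6,-16,0,0,0.002,0,0,5,-14,0,0,0.002,0,0,4,-12,0,0,0.002,0,0,4,-9,0,0,0.001,-0.001,0,3,-7,0,0,0.001,0,0,2,-4,0,0,0,0,0,1,-2,0,0,0,0,0,0,0,0,0,0,0,0]

```text
time_s: 19.55
tool_pos: [0.5571, 0.1007, 0.3119]
ee_rot: [-0.001, 1.0, 0.002, -0.004]
ft_force: [-0.0, -1.0, -4.1]
width: 0.154
```

Run:
```python
from h import *
p,r,s=pose(); print(p,r.as_matrix()[:,0],r.as_matrix()[:,2],s["joint_vel"].round(3),s["ft_force"],s["width"])
m,im=snap("scene"); crop(im,130,70,130,130,4.5,"s16")
plan([((.562,.10,.20),0.0,15,0)])
```

```text
[0.55705265 0.10071406 0.31187053] [ 0.99996124  0.00495727 -0.00727564] [-0.00728546  0.00196681 -0.99997153] [ 0.005 -0.002  0.01   0.001  0.007  0.001  0.025] [-2.85279855e-03 -1.04464361e+00 -4.11491873e+00] 0.15363490939388139
CALL 0 1,0,14,0,0.001,0.001,0,1,0,14,0,0.001,0.001,0,1,0,14,0,0.001,0,0,1,0,14,0,0.001,0.001,0,0,0,14,0,0.001,0,0,1,0,14,-0.001,0.001,0.001,0,0,0,14,0,0.001,0,0,0,1,14,-0.001,0,0.001,0
8 rows; end [0.5615 0.0996 0.1999]
```

View pics/s16.png

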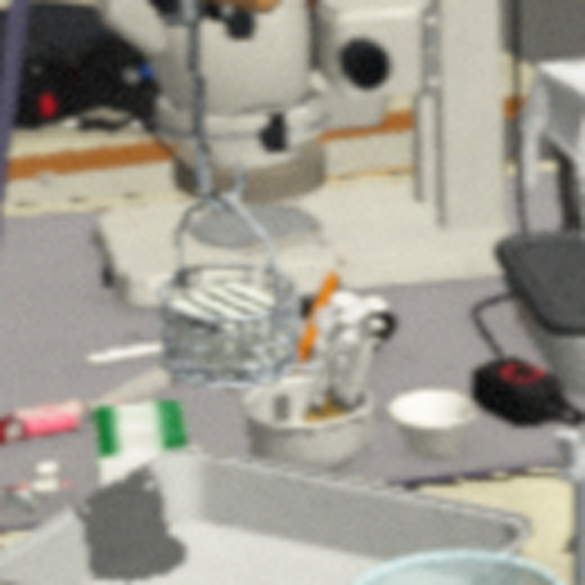

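Emit:
play_rows:
  plan: [1,0,6,0,0.001,0,0,1,0,12,0,0.001,0,0,1,0,15,0,0.001,0,0,1,0,15,0,0.001,0,0,1,0,15,0,0.001,0,0,0,0,14,0,0.001,0,0,0,0,11,0,0.001,0,0,0,0,8,0,0,0,0,0,0,4,0,0,0,0,0,0,0,0,0,0,0]

```text
time_s: 20.6
tool_pos: [0.5602, 0.096, 0.2027]
ee_rot: [0.0, 1.0, -0.001, -0.001]
ft_force: [0.2, -0.4, -3.4]
width: 0.148
```

Run:
```python
from h import *
p,r,s=pose(); print(p,r.as_matrix()[:,0],r.as_matrix()[:,2],s["joint_vel"].round(3),s["ft_force"],s["width"])
m,im=snap("scene"); crop(im,130,100,130,130,4.5,"s17")
```

```text
[0.56021038 0.09600739 0.20271864] [ 0.99999485 -0.00144514 -0.00286575] [-2.86676189e-03 -7.01923762e-04 -9.99995644e-01] [ 0.002 -0.     0.003 -0.006 -0.    -0.002  0.031] [ 0.22092121 -0.38966047 -3.37644003] 0.14846955900491488
```

View pics/s17.png

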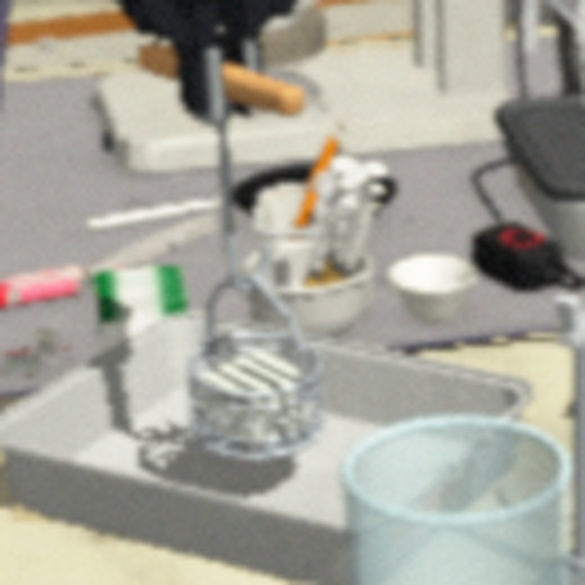

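Now lower 30 mm to contact gently.

Emit:
play_rows:
  plan: [0,0,5,0,0,0,0,0,0,8,0,0,0,0,0,0,7,0,0,0,0,0,0,4,0,0,0,0,0,0,3,0,0,0,0,0,0,2,0,0,0,0,0,0,1,0,0,0,0]

```text
time_s: 21.35
tool_pos: [0.5618, 0.0966, 0.1722]
ee_rot: [-0.0, 1.0, -0.001, 0.001]
ft_force: [-0.1, 0.5, -2.2]
width: 0.149
```

Run:
```python
from h import *
p,r,s=pose(); print(p,r.as_matrix()[:,0],r.as_matrix()[:,2],s["joint_vel"].round(3),s["ft_force"],s["width"])
m,im=snap("scene"); crop(im,130,100,130,130,4.5,"s18")
```

```text
[0.56184046 0.09655082 0.17217459] [ 0.99999839 -0.00109422  0.00141897] [ 1.41962782e-03  6.03028986e-04 -9.99998811e-01] [ 0.003  0.013 -0.008  0.006 -0.011 -0.025  0.046] [-0.14164958  0.48615674 -2.17977747] 0.14855381020856612
```

View pics/s18.png

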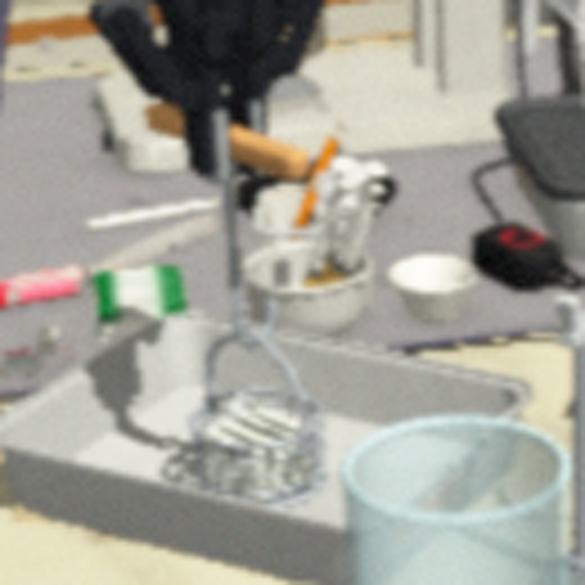

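Emit:
play_rows:
  plan: [0,0,3,0,0,0,0,0,0,5,0,0,0,0,0,0,6,0,0,0,0,0,0,4,0,0,0,0,0,0,2,0,0,0,0,0,0,0,0,0,0,0]

```text
time_s: 22.0
tool_pos: [0.5632, 0.0964, 0.1514]
ee_rot: [-0.0, 1.0, -0.001, 0.002]
ft_force: [0.3, -0.4, -0.7]
width: 0.148
```

Run:
```python
from h import *
p,r,s=pose(); print(p,r.as_matrix()[:,0],r.as_matrix()[:,2],s["joint_vel"].round(3),s["ft_force"],s["width"])
m,im=snap("scene"); crop(im,150,130,80,90,6.5,"s19")
for nm,q in [("seat",p+[.010,0,.0183-.1045]),("tip",p+[.0215,0,.0183-.092]),("crown",[.572,.0966,.086])]: print(nm,(proj(m,q)-[150,130])*6.5)
m2,im2=snap("wrist"); crop(im2,0,0,512,384,1.5,"w19")
```

```text
[0.56315656 0.09643175 0.15143696] [ 0.99999015 -0.00108257  0.00430447] [ 4.30532033e-03  7.79758390e-04 -9.99990428e-01] [ 0.003  0.001 -0.002 -0.001 -0.    -0.004  0.001] [ 0.26428083 -0.42863807 -0.68468057] 0.1481147481052308
seat [244.4022285  339.26785576]
tip [267.82660897 296.85715014]
crown [237.81411654 285.58173122]
```

View pics/s19.png

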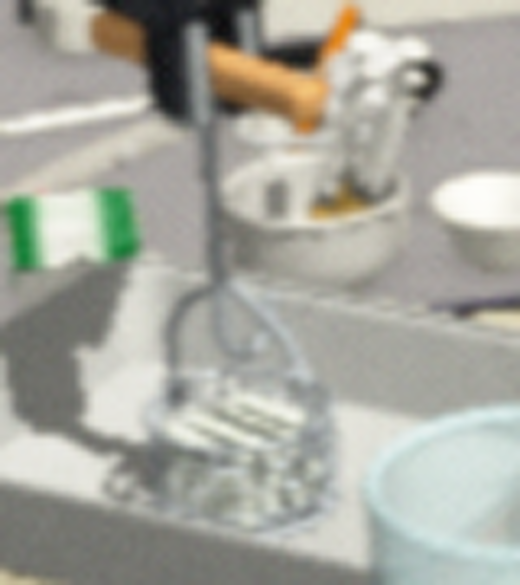

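View pics/w19.png

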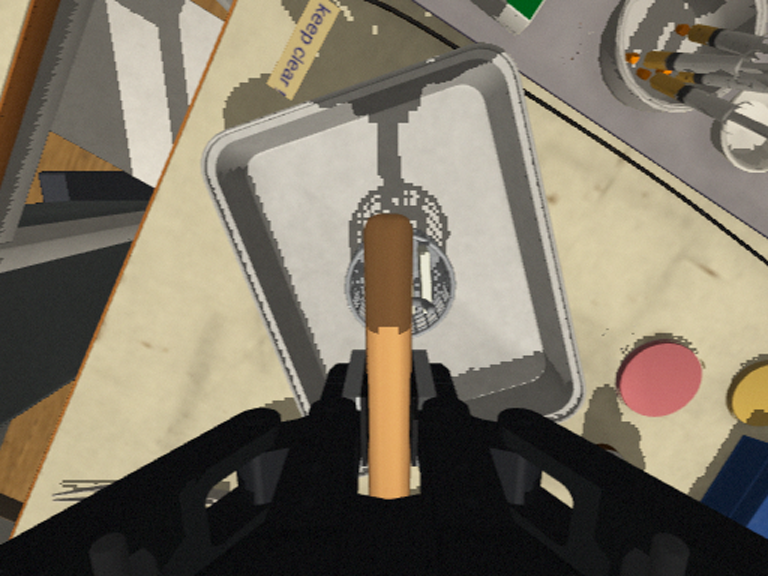

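Emit:
play_rows:
  plan: [0,0,4,0,-0.002,0,0,-3,0,0,0,-0.002,0,0,-6,0,0,0,0,0,0,-7,0,0,0,0,0,0,-6,0,0,0,0,0,0,-2,0,0,0,0,0,0,0,0,0,0,0,0,0]

```text
time_s: 22.8
tool_pos: [0.5368, 0.0966, 0.148]
ee_rot: [-0.001, 1.0, -0.0, 0.0]
ft_force: [0.2, -0.1, -1.3]
width: 0.145
```

Run:
```python
from h import *
p,r,s=pose(); print(p,r.as_matrix()[:,0],r.as_matrix()[:,2],s["joint_vel"].round(3),s["ft_force"],s["width"])
m,im=snap("scene"); crop(im,150,130,80,90,6.5,"s20")
for nm,q in [("seat",p+[.010,0,.0183-.1045]),("tip",p+[.0215,0,.0183-.092]),("crown",[.572,.0966,.086])]: print(nm,(proj(m,q)-[150,130])*6.5)
m2,im2=snap("wrist"); crop(im2,220,130,110,100,6,"w20")
```

```text
[0.53679874 0.0965735  0.14802307] [ 9.99999282e-01 -9.38918202e-04  7.45042829e-04] [ 7.46224500e-04  1.25882453e-03 -9.99998929e-01] [-0.002 -0.006  0.     0.006 -0.    -0.003  0.001] [ 0.1556862  -0.11050589 -1.29612667] 0.1451187261902344
seat [185.10031373 371.23880627]
tip [208.96845842 328.17090809]
crown [237.81411654 285.58173122]
```

View pics/s20.png

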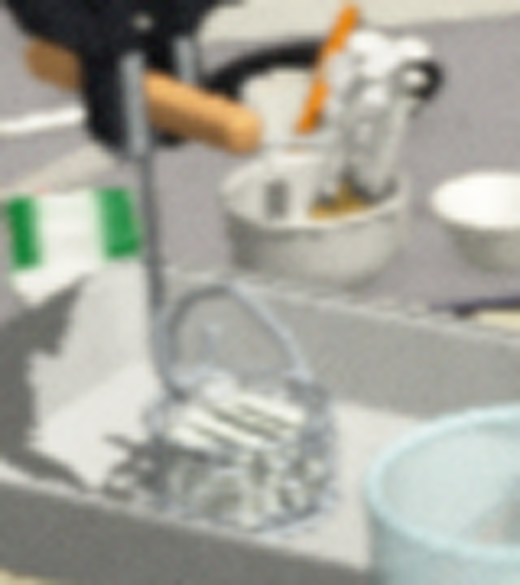

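View pics/w20.png

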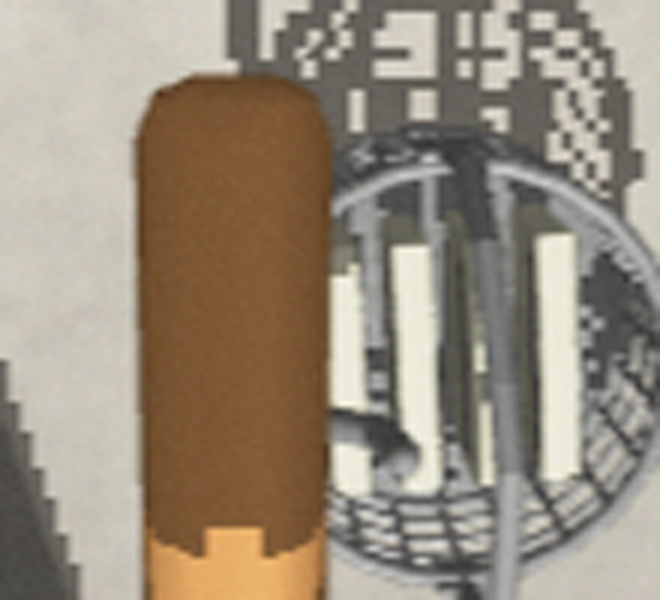

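Emit:
play_rows:
  plan: [-2,0,-4,0,0,0,0,-1,0,-10,0,0,0,0,0,0,-18,0,0,0,0,0,0,-24,0,0,0,0,0,0,-24,0,0,0,0,0,0,-18,0,0,0,0,0,0,-10,0,0,0,0,0,0,-3,0,0,0,0,0,0,0,0,0,0,0]

```text
time_s: 23.8
tool_pos: [0.5348, 0.0958, 0.2674]
ee_rot: [-0.001, 1.0, -0.001, 0.002]
ft_force: [0.2, -0.0, -0.7]
width: 0.147
```

Run:
```python
from h import *
p,r,s=pose(); print(p,r.as_matrix()[:,0],r.as_matrix()[:,2],s["joint_vel"].round(3),s["ft_force"],s["width"])
m,im=snap("scene"); crop(im,130,70,160,130,5,"s21")
yw=np.arctan2(.2475,.9689)
plan([((.6198,-.1322,.272),yw,24,0)])
```

```text
[0.53475417 0.09582096 0.26736418] [ 0.99998905 -0.00220917  0.00412529] [ 0.00412833  0.00137449 -0.99999053] [-0.    -0.002 -0.002  0.006  0.002  0.001 -0.002] [ 0.19046542 -0.04777145 -0.65478611] 0.14705588895828262
CALL 0 8,21,0,0,0,-0.023,0,7,21,0,0,0,-0.023,0,7,21,-1,0,0,-0.023,0,6,21,0,0,0,-0.023,0,6,21,-1,0,-0.001,-0.023,0,5,21,-1,0,0,-0.023,0,5,22,0,0,-0.001,-0.023,0,4,22,-1,0,0,-0.023,0,4,22,0,0,-0.001,-0.023,0,4,22,-1,0,0,-0.023,0
CALL 1 3,22,0,-0.001,-0.001,-0.022,0
11 rows; end [ 0.62   -0.1326  0.2719]
```

View pics/s21.png

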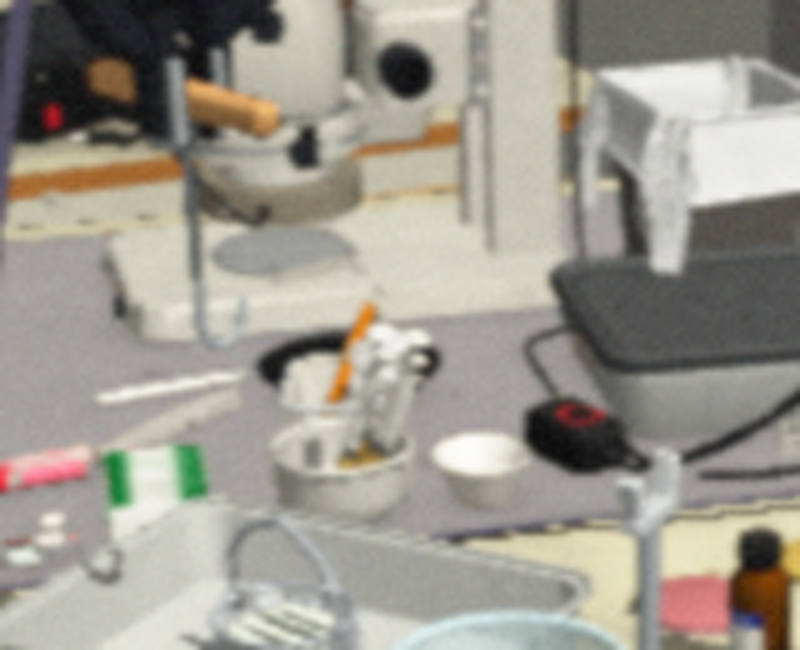

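Emit:
play_rows:
  plan: [5,14,0,0,-0.002,-0.023,0,7,23,-1,0,-0.002,-0.025,0,8,27,-1,0,0,-0.028,0,7,28,-1,0,0,-0.028,0,7,28,-1,0,0,-0.028,0,6,28,-1,0,0,-0.028,0,6,25,-1,0,0,-0.028,0,5,18,0,0,0,-0.025,0,3,10,0,0,0,-0.015,0,0,2,0,0,0,0,0]

```text
time_s: 24.85
tool_pos: [0.6056, -0.105, 0.2592]
ee_rot: [-0.002, 0.993, 0.12, -0.012]
ft_force: [-0.3, -0.1, -0.6]
width: 0.148
```

Run:
```python
from h import *
p,r,s=pose(); print(p,r.as_matrix()[:,0],r.as_matrix()[:,2],s["joint_vel"].round(3),s["ft_force"],s["width"])
yw=np.arctan2(.2475,.9689)
plan([((.6196,-.1322,.266),yw,8,0)])
```

```text
[ 0.60560507 -0.10501038  0.25923819] [ 0.97114587  0.23739713 -0.02276604] [-0.02392668  0.00200856 -0.9997117 ] [ 0.032  0.021 -0.011 -0.007 -0.011  0.018  0.025] [-0.31155611 -0.09298622 -0.59899746] 0.1475492875343631
CALL 0 2,7,-2,-0.002,0.006,-0.003,0,2,8,-2,-0.002,0.006,-0.002,0,1,7,-2,-0.002,0.005,-0.003,0,2,8,-1,-0.002,0.006,-0.002,0
4 rows; end [ 0.6197 -0.1324  0.266 ]
```

Emit:
play_rows:
  plan: [2,7,-3,-0.002,0.006,-0.003,0,2,8,-2,-0.002,0.006,-0.002,0,1,6,-1,-0.002,0.005,-0.003,0,1,3,0,-0.002,0.005,-0.001,0,0,0,0,0,0,0,0,0,0,0,0,0,0,0]

```text
time_s: 25.45
tool_pos: [0.6173, -0.1245, 0.2647]
ee_rot: [-0.001, 0.992, 0.126, -0.0]
ft_force: [0.3, -0.7, -0.3]
width: 0.148
```

Run:
```python
from h import *
p,r,s=pose(); print(p,r.as_matrix()[:,0],r.as_matrix()[:,2],s["joint_vel"].round(3),s["ft_force"],s["width"])
yw=np.arctan2(.2475,.9689)
plan([((.6196,-.1322,.250),yw,4,0)])
```

```text
[ 0.61734859 -0.12446751  0.26467382] [ 9.68224231e-01  2.50083271e-01 -4.42538142e-04] [-0.00100142  0.00210755 -0.99999728] [-0.    -0.003 -0.    -0.001  0.    -0.001  0.   ] [ 0.2533022  -0.67110149 -0.27720606] 0.14765334823757034
CALL 0 0,2,3,0,0,0.001,0,0,2,3,-0.001,0,0,0,0,1,3,0,0,0.001,0,0,2,3,-0.001,0,0,0,0,1,3,0,0,0.001,0
5 rows; end [ 0.6193 -0.1322  0.2497]
```

Emit:
play_rows:
  plan: [0,3,0,0,0,0,0,0,4,0,-0.001,0,0.001,0,0,1,6,0,0,0,0,0,0,14,0,0,0,0,0,0,20,0,0,0,0,0,0,20,0,0,0,0,0,0,14,0,0,0,0,0,0,6,0,0,0,0,0,0,0,0,0,0,0]

```text
time_s: 26.35
tool_pos: [0.6195, -0.1324, 0.1803]
ee_rot: [-0.001, 0.992, 0.126, -0.0]
ft_force: [0.4, -0.5, -1.0]
width: 0.145
```

Run:
```python
from h import *
p,r,s=pose(); print(p,r.as_matrix()[:,0],r.as_matrix()[:,2],s["joint_vel"].round(3),s["ft_force"],s["width"])
m,im=snap("scene"); crop(im,220,90,130,130,4.6,"s22")
yw=np.arctan2(.2475,.9689)
plan([((.6198,-.1322,.155),yw,5,0)])
```

```text
[ 0.6195212  -0.13236798  0.18025437] [ 9.68340479e-01  2.49633034e-01 -2.53509253e-04] [-6.24761985e-04  1.40796017e-03 -9.99998814e-01] [ 0.001  0.001  0.003 -0.005 -0.002  0.     0.001] [ 0.39065981 -0.50545834 -0.99560647] 0.1454031625854838
CALL 0 0,0,4,0,0,0,0,0,0,4,0,0,0,0,0,0,4,0,0,0.001,0,0,0,5,0,0,0,0,0,0,4,-0.001,0,0.001,0,0,0,5,0,0,0,0
6 rows; end [ 0.6198 -0.1325  0.1548]
```

View pics/s22.png

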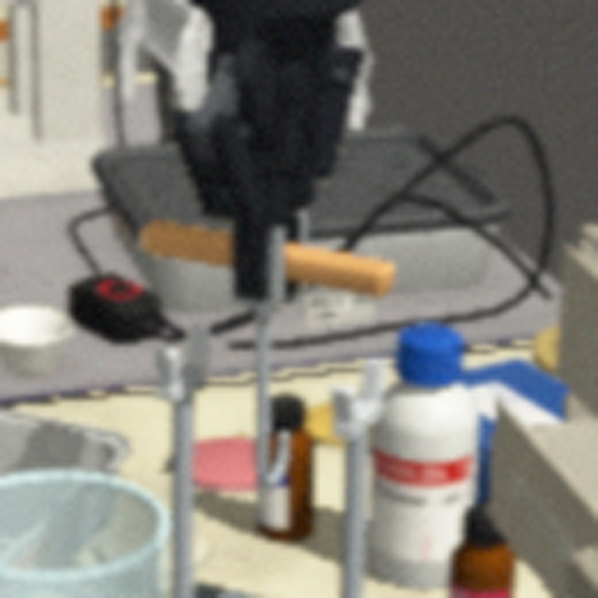

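Aligned within 0.3 mm of the pick-up pose. Lower into the forks.

Emit:
play_rows:
  plan: [0,0,6,0,0,0,0,0,0,11,0,0,0,0,0,0,12,0,0,0,0,0,0,9,0,0,0,0,0,0,5,0,0,0,0,0,0,2,0,0,0,0,0,0,0,0,0,0,0]

```text
time_s: 27.1
tool_pos: [0.6211, -0.1327, 0.1335]
ee_rot: [-0.0, 0.992, 0.126, 0.002]
ft_force: [0.5, 0.1, -1.4]
width: 0.148
```

Run:
```python
from h import *
p,r,s=pose(); print(p,r.as_matrix()[:,0],r.as_matrix()[:,2],s["joint_vel"].round(3),s["ft_force"],s["width"])
```

```text
[ 0.62112733 -0.13271079  0.13345668] [0.96829912 0.24977174 0.00330167] [ 3.23095520e-03  6.93111463e-04 -9.99994540e-01] [-0.     0.     0.003 -0.001 -0.002 -0.003  0.002] [ 0.48694988  0.06059272 -1.40884268] 0.14787671861840349
```

Emit:
play_rows:
  plan: [-1,0,3,0,-0.002,0,0,0,0,3,0,0,0,0,0,0,1,0,0,0,0,0,0,0,0,0,0,0]

```text
time_s: 27.5
tool_pos: [0.6208, -0.1332, 0.1267]
ee_rot: [0.0, 0.992, 0.126, 0.001]
ft_force: [-0.3, -0.5, -0.8]
width: 0.152
```

Run:
```python
from h import *
p,r,s=pose(); print(p,r.as_matrix()[:,0],r.as_matrix()[:,2],s["joint_vel"].round(3),s["ft_force"],s["width"])
m,im=snap("scene"); crop(im,220,110,130,110,6,"s23")
```

```text
[ 0.62076082 -0.13322338  0.12669567] [0.96829891 0.24978038 0.00264322] [ 2.80289145e-03 -2.83548032e-04 -9.99996032e-01] [-0.001 -0.003 -0.002 -0.003  0.     0.001 -0.001] [-0.2771236  -0.45918838 -0.82091167] 0.15212669182065267
```

View pics/s23.png

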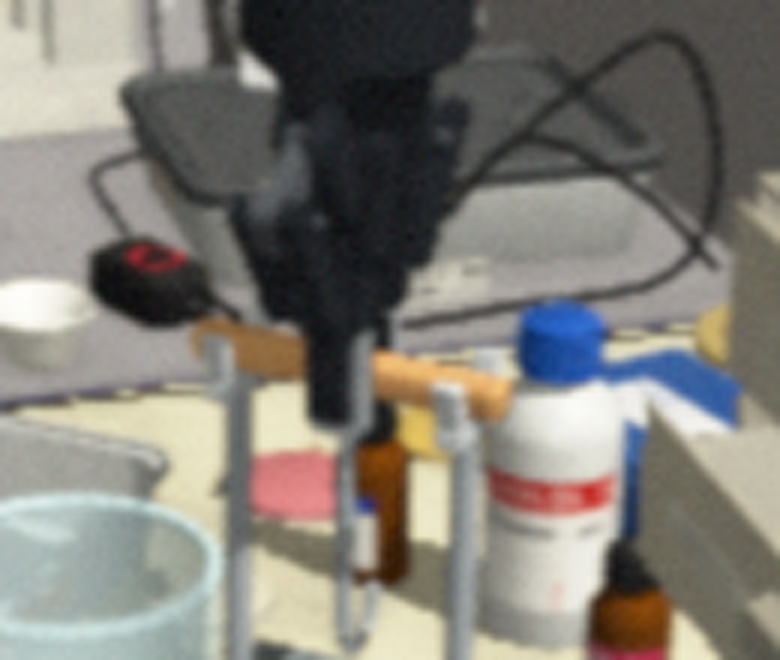

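Emit:
play_rows:
  plan: [-1,0,0,0,0,0,0,0,0,0,0,0,0,0.25,0,0,0,0,0,0,0.45,0,0,0,0,0,0,0.55,0,0,0,0,0,0,0.55,0,0,-8,0,0,0,0.55,0,0,-18,0,0,0,0.55,0,0,-30,0,0,0,0.55,0,0,-35,0,0,0,0.55,0,0,-25,0,0,0,0.55]

```text
time_s: 28.55
tool_pos: [0.6175, -0.1331, 0.2455]
ee_rot: [-0.001, 0.992, 0.126, -0.002]
ft_force: [0.9, -0.2, -0.4]
width: 0.549
```

Run:
```python
from h import *
p,r,s=pose(); print(p,s["joint_vel"].round(3),s["ft_force"],s["width"])
m,im=snap("wrist"); crop(im,0,0,512,384,1.5,"w24")
m,im=snap("scene"); crop(im,120,100,240,180,3.3,"s24")
plan([((.50,-.28,.27),-.2,30,.6)])
```

```text
[ 0.61746165 -0.13307862  0.2455046 ] [-0.048 -0.248  0.081 -0.287  0.097  0.556 -0.084] [ 0.88659562 -0.21979881 -0.44797851] 0.5492487810109676
CALL 0 -22,16,-3,0,0,0.065,0.6,-21,17,-3,0,-0.001,0.065,0.6,-19,19,-3,0,0,0.064,0.6,-18,20,-3,0,-0.001,0.065,0.6,-17,21,-3,0,0,0.064,0.6,-16,22,-4,0,-0.001,0.065,0.6,-14,23,-3,0.001,0,0.064,0.6
7 rows; end [ 0.4997 -0.2801  0.2696]
```

View pics/w24.png

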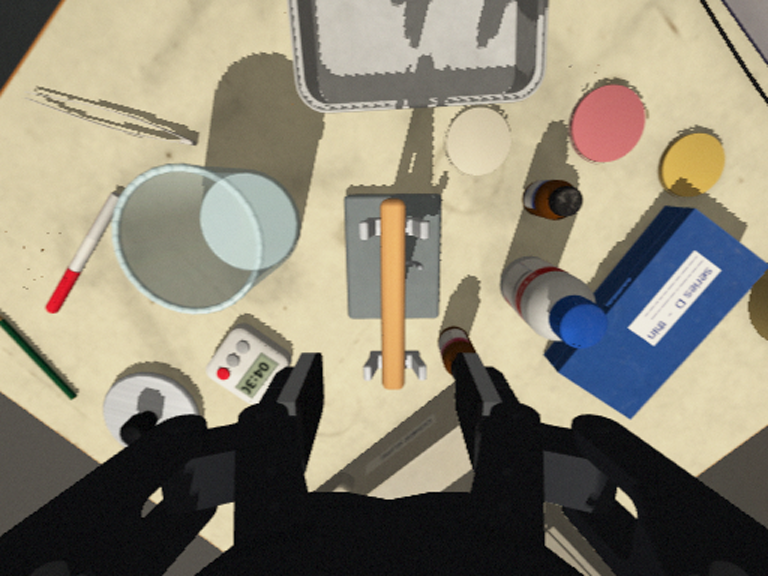

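View pics/s24.png

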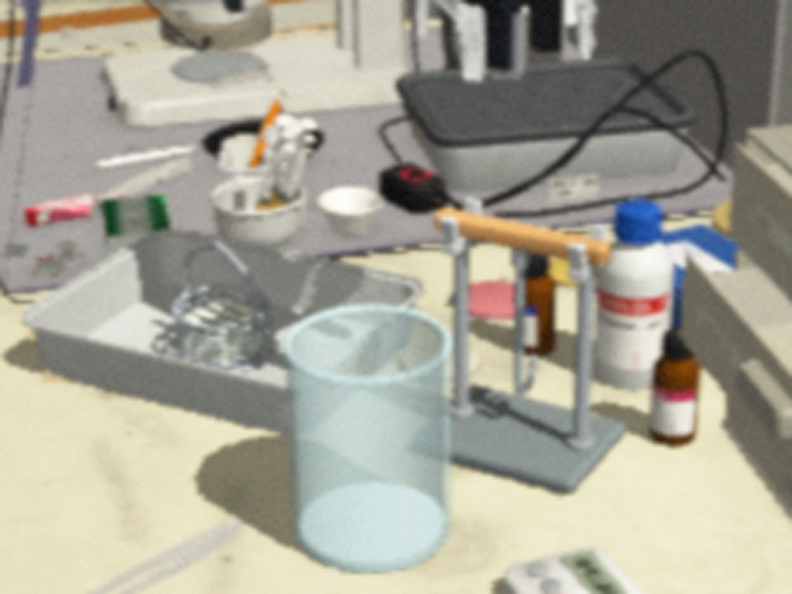

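Emit:
play_rows:
  plan: [0,0,-10,0,0,0,0.55,0,0,-5,0,0,0,0.55,0,0,0,0,0,0,0.55,0,0,0,0,0,0,0.55,0,0,0,0,0,0,0.55]

```text
time_s: 29.15
tool_pos: [0.618, -0.1332, 0.2622]
ee_rot: [-0.0, 0.992, 0.126, -0.0]
ft_force: [0.3, -0.0, -0.7]
width: 0.55
```

Run:
```python
from h import *
p,r,s=pose(); print(p,np.abs(s["joint_vel"]).max(),s["ft_force"],s["time_s"])
m,im=snap("top"); crop(im,110,90,280,220,2.8,"t25")
a=cv2.imread("pics/scene0.png").astype(int); m,b=snap("scene"); b=b[:,:,::-1].astype(int)
d=np.abs(a-b).max(2).astype(np.uint8); cv2.imwrite("pics/d25.png",cv2.resize(np.clip(d*3,0,255),None,fx=1.5,fy=1.5))
```

```text
[ 0.61795797 -0.13317809  0.2622043 ] 0.006912017058011899 [ 0.34670241 -0.02090767 -0.74006218] 29.15
```

View pics/t25.png

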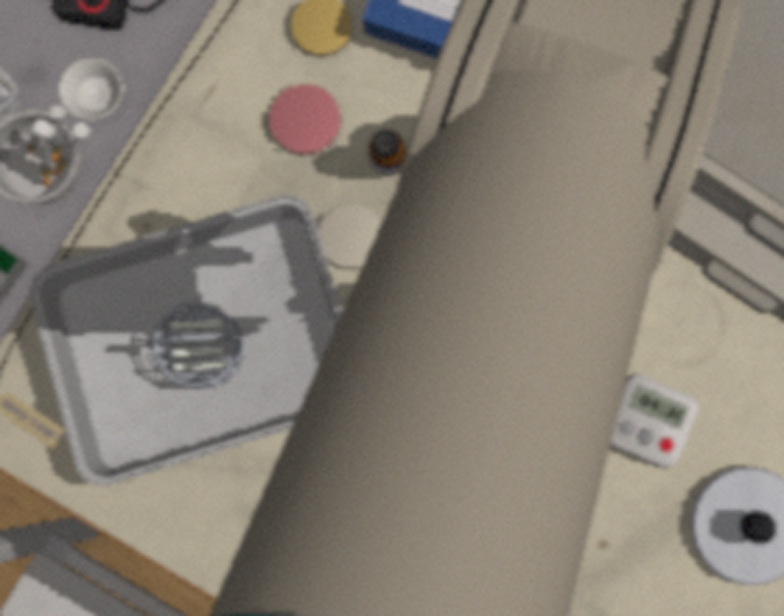

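View pics/d25.png

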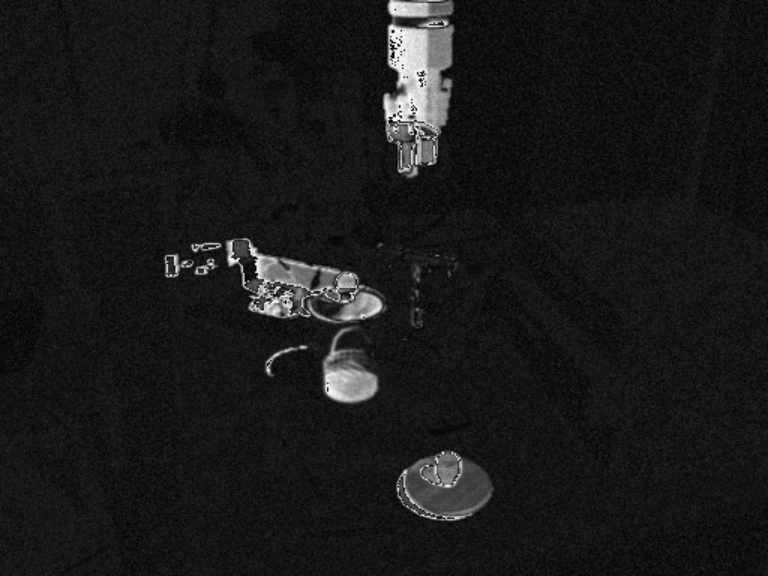

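```bash
python3 -c "
from bench import env
print(env.sign_off())"
```

```text
the job is handed in; nothing more can be done
None
```

The job is done and handed in at about 29 s of the 64 s allowed.

1. **Lid:** I lifted it off by the knob and stood it knob up on the desk at about (0.43, -0.35), clear of the tray. It stands nearer the desk edge than I first intended, so I moved it about 20 mm inward before letting go.
2. **Basket:** I caught the bail with the hook and drew the basket straight up out of the jar. It now stands upright in the tray near (0.57, 0.10), and only the hook touched it.
3. **Hook:** It is back in its rest. At release the gripper was about 1 mm from the pose where I picked it up.

**Last checks:**
- A difference picture of the scene camera, start against end, shows changes only in the arm, lid, basket, hook and their shadows. The hook differs by about 1–2 mm.
- In that picture the jar, bottles, timer and petri dishes have not moved. The top view showed only some of them, because the arm covered the rest.
- The wrist forces I read between moves stayed near a few newtons, and the gripper was clear of everything at hand-in. No check failed or disagreed.

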